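# Pack the tea things into the chest drawer

### The arm

A 6-joint arm with a two-finger parallel gripper is mounted at the origin on the work surface. World frame = base frame: x ahead of the robot, y to its left, z up, the work surface at z = 0. Lengths are in mm, angles in rad, forces in N, time in s.
With the tool pointing down it reaches from about 350 to 875 mm from the base axis. Payload 4.2 kg.
Tool frame: the origin (TCP) lies where the fingers leave the gripper's body, on its centre line; the fingertips stand 73 mm ahead of it and the grasp point (between the pads) lies 54 mm ahead of it; z points along the fingers, y is the direction in which the jaws open and shut (so a half turn about z gives the same grasp; the last joint's range is limited). The gripper opens to 85 mm and grips with 20 to 120 N. Pads are 22 mm wide; open, the fingers measure 114 mm over their backs; the gripper's body (76 mm by 85 mm) begins 54 mm behind the grasp point. The pads swing forward as they close: fully open they stand 13 mm farther back than shut.
Start: joints at [-0.981, 0.385, 0.008, 0, -1.194, -0.259], TCP at [203.015, -591.088, 303.912] pointing down, gripper open.
Joint ranges: [-3.14, 3.14], [-1.21, 2.06], [-1.07, 1.41], [-3.16, 2.05], [-2.99, -0.16], [-3.1, 3.1]. Speed limits (rad/s): [2.79, 2.79, 3.14, 3.14, 3.14, 3.14].

### API

Orientations are given as a unit quaternion [x, y, z, w].
In Python, from bench import arm gives the robot as it stands.
- The arm moves only by the tool apply_moves, never from a script. Its argument "increments" is a list that holds one entry, the list of rows, each a list of 7 numbers: the shift along the tool's x, y, z scaled (see below), then the turn, a rotation vector about the tool's x, y, z scaled (see below), then the gripper's target within -1 to 1 (fully open at 1, half-way at 0, shut at -1). A call has 1 to 10 rows; each row is the pose to reach, as a shift and turn from the pose commanded when the call began, along the tool's axes at that moment; what a row does not reach only later rows make up. The controller multiplies each number of a shift by 100 mm and each number of a turn by 0.5 rad. A row lasts 1/10 s, in which the tool goes at most 50 mm and 8.59 degrees, less where a joint would pass 70% of its speed; a pose out of reach is approached as far as the arm can. A call with a number of a shift or a turn outside -1 to 1 is refused whole. A call with a gripper value outside its range is refused whole. The fingers move at their own pace and stop on an object; the grip force is fixed at half the most. Time passes only in rows, so rows that repeat a pose let the fingers close. It gives the time, the measured TCP pose, the force and the opening at its end, in the units of the state.
- arm.read_state(): the state, without advancing time (a new reading comes with each control period).
- arm.get_image(name): name is "side" or "top"; returns a dict with "img" (400x640x3 uint8, red, green, blue), "fx", "fy", "cx", "cy" (pixels), "k1" (the pictures are not rectified: a ray, as slopes to the right and down, at radius r is drawn at 1 + k1 r^2 times it, then the intrinsics apply), "pose" (4x4, takes a point from camera to world coordinates). Camera axes: x right, y up, looking along -z (the intrinsics and any distortion apply to the point x, -y, -z); pixel columns grow to the right and rows downward; lengths in mm; the calibration is good to about 2 mm. A picture is of the moment at which its call begins. There is no depth.
- arm.job_done(): hands the job in, once; it reports no verdict.
Trained networks look in a picture, given as the dict that the camera call returned (one of the last four; its "shot" number tells which), for a name from the list of things; names that differ only in an ending like _2 or _b are one class to them, and where a whole thing is asked for, a point or a joint stands for the part that bears it (a point fixed in the world has none). Each returns a list of dicts, best first, with "conf" (0 to 1); they miss things now and then, are a little off and sometimes report something else, mostly with a low value. They report only what shows in the picture. A call takes as long as a camera call.
- arm.outline_of(label, picture): "pixels" (400x640 bool, what is visible of it) and "box" ([centre column, centre row, width, height] in pixels, round what is visible of it).
- arm.mark_of(label, picture): "at" ([column, row] in pixels: a listed point, or the origin of a listed thing).
The state is a dict: "clock": time; "joints": joint angles; "joint_vel": joint speeds; "joint_efforts": joint torques, N m; "position": TCP position; "ee_rot": TCP orientation; "contact_force": force on the tool from outside, world axes, zero at the start; "wrist_torque": the same for the moment, N m; "gripper_width": finger opening in mm.
Only numpy, scipy, OpenCV 4.12 (cv2) and the standard library are available. Lean on these libraries where they do the work, as an engineer would, in place of code of your own. Each camera call takes 0.05 s, during which the arm holds its last target.

### The job

Tidy the tea things off the living-room table: pull the little chest's drawer out to its stop, pack every tin, jar, pot and knobbed box on the table into it, standing upright side by side on the drawer's floor, and then push the drawer shut. They only just fit, so leave room for the long box; leave the candy dish, bell, coaster and remote alone.

Things in the scene. Friction and masses are not known exactly. Their poses are not given: they have to be found in the camera images.
- chest: Low dark wooden chest with one drawer, fixed to the table, 244 wide (own y), 132 deep (own x), 94 high. Origin: on the table under the middle of its open front; own +x points into the chest, so the drawer comes out along own -x; z up.
- drawer (a joint): How far the drawer is out, in m: 0 is shut, 0.122 is its stop; a friction of about 3 N holds it where it is left.
- drawer_handle (a point): Middle of the drawer's brass bar handle: a round bar 10 mm thick and 100 long along the chest's y, 64 above the table, its centre 40 in front of the drawer's front panel (clear gap 35 behind the bar). It can be pinched or hooked from above. The panel is 12 thick and its top is 84 above the table. Axes as the chest's.
- drawer_in (a point): Centre of the drawer's inner floor (moves with the drawer), 14 above the table; axes as the chest's. The inside is 106 deep (x) by 202 wide (y), without dividers; side and rear walls 6 thick stand 26 above the inner floor; the front panel stands 70 above it. With the drawer at its stop its inside lies wholly in front of the chest. Shut, there is room for things up to 68 tall.
- tin_green: Round green tea tin, diameter 46, body 40 tall, with a round brass knob on top, diameter 18, from 40 to 62 above its underside. Origin: centre of its underside; z up. May be absent.
- tin_blue: Round blue tea tin, same sizes as the green one: diameter 46, body 40 tall, knob diameter 18 from 40 to 62. Origin: centre of its underside; z up. May be absent.
- jar: Round amber glass sweets jar with a wooden lid, diameter 45, body 38 tall, round wooden knob diameter 18 from 38 to 60 above its underside. Origin: centre of its underside; z up. May be absent.
- pot: Round terracotta salt pot with a white lid, diameter 46, body 38 tall, round white knob diameter 18 from 38 to 60 above its underside. Origin: centre of its underside; z up. May be absent.
- box_light: Square pale wooden box 45 x 45, body 36 tall, with a square dark knob 18 x 18 (sides parallel to the box) from 36 to 58. Origin: centre of its underside; z up. x, y parallel to its sides. May be absent.
- box_white: Square white ceramic box, same sizes: 45 x 45, body 36 tall, square red knob 18 x 18 from 36 to 58. Origin: centre of its underside; z up. x, y parallel to its sides. May be absent.
- long_box: Long black lacquer box 96 (own x) x 45 (own y), body 36 tall, with a red bar grip on top, 45 (own x) x 18 (own y), from 36 to 58. Origin: centre of its underside; z up. Always there.
- dish: Bystander: empty clear glass candy dish, rim diameter 90, 36 high. Origin: centre of its underside. Leave it alone.
- bell: Bystander: chrome desk bell on a black foot, diameter 80, 50 high. Origin: centre of its underside. Leave it alone.
- coaster: Bystander: round blue ceramic coaster, diameter 96, 8 thick, lying on top of the chest. Origin: centre of its underside. Leave it alone.
- remote: Bystander: grey plastic remote, 45 (own x) x 150 (own y) x 18 high. Origin: centre of its underside. Leave it alone.

How it is judged:
By the outcome, as a careful person would: the job done as asked, in the order asked, and still so for the second after the job is handed in, with the robot touching nothing.
Of tin_green, tin_blue, jar, pot, box_light, box_white only 4 to 6 are there at a start; the rules pass over those that are not, and their reading is None.
At some moment in a run one of tin_green, tin_blue, jar, pot, box_light, box_white, long_box may be knocked a few centimetres aside while the robot is not near it.
It also fails if it takes over 210 s, if anything falls off the work surface, if the arm or the gripper's body presses on something with over 40 N, if the wrist force passes 120 N, or if a joint passes its speed limit or range.

## Working session

There is one attempt and no reset: what is moved stays moved. The work goes in short steps, Python scripts to look and compute and a tool call to move; the robot and the scene stay as the last step left them, time stands still between calls to the robot, and variables do not carry over. Pictures are saved under pics/ and viewed, and the job is handed in when it is done.

Besides the shell and the picture viewer there is one more tool, called after "Call:" in YAML: its name, and indented under it one key for each argument. apply_moves: Moves the arm, as the interface text tells. Shifts and turns lie within -1 to 1; 1 stands for 100 mm of shift or 0.5 rad of turn. Its arguments: {"type":"object","properties":{"increments":{"type":"array"}},"required":["increments"]}

```bash
ls; mkdir -p pics; python3 - <<'E'
from bench import arm
import cv2
print(arm.read_state())
for n in ("top","side"):
    p=arm.get_image(n)
    cv2.imwrite(f"pics/{n}0.png",p["img"][:,:,::-1])
    print(n,p["fx"],p["fy"],p["cx"],p["cy"],p["k1"],p["pose"],p["shot"])
E
```

```text
pics
{'clock': 0.0, 'joints': array([-9.81404713e-01,  3.85581012e-01,  6.62909885e-03, -5.14667407e-04,
       -1.19398989e+00, -2.58605775e-01]), 'joint_vel': array([-9.83370191e-04, -5.56487510e-04, -4.34306855e-06, -3.78224078e-04,
       -1.85621348e-03,  4.36210634e-04]), 'joint_efforts': array([-2.62035755e-04, -3.92285550e+01,  1.88397181e+01,  4.18632209e+00,
       -4.65781748e-03,  4.70092552e-07]), 'position': array([ 202.8870308 , -590.70756958,  302.80559651]), 'ee_rot': array([-1.64546153e-01,  9.86368773e-01,  1.07614973e-03, -2.23334386e-04]), 'contact_force': array([ 0.02270502,  0.18912745, -0.62052181]), 'wrist_torque': array([0.01392649, 0.06456375, 0.02728135]), 'gripper_width': 85.54270815851109}
top 379.4437780923834 379.4437780923834 320.2585631857517 200.7116167694774 -0.025798142039073185 [[-2.07283056e-02  9.93654210e-01 -1.10551560e-01  3.66120340e+02]
 [-9.99718343e-01 -1.93215908e-02  1.37807842e-02  1.72788300e+01]
 [ 1.15573023e-02  1.10806075e-01  9.93774845e-01  9.93144704e+02]
 [ 0.00000000e+00  0.00000000e+00  0.00000000e+00  1.00000000e+00]] 1
side 465.9915800637339 465.9915800637339 320.27395935087924 201.87465786680605 0.03884454350415254 [[-9.86576707e-01  1.24698346e-01 -1.05435876e-01  3.61038491e+02]
 [-1.63283511e-01 -7.62051774e-01  6.26590447e-01  7.17150811e+02]
 [-2.21280402e-03  6.35395480e-01  7.72183713e-01  9.67561490e+02]
 [ 0.00000000e+00  0.00000000e+00  0.00000000e+00  1.00000000e+00]] 2
```

View pics/top0.png

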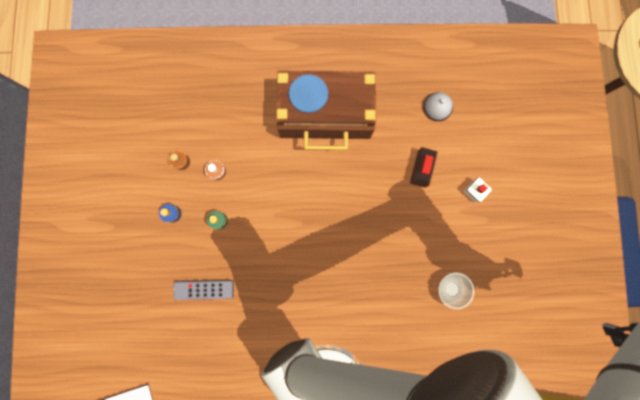

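View pics/side0.png

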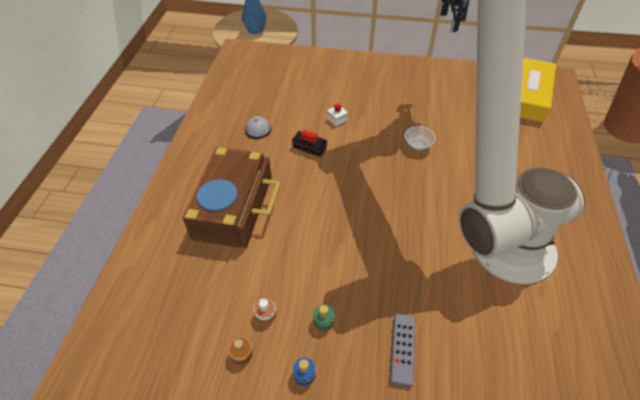

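```bash
cat > h.py <<'E'
import numpy as np, cv2
from bench import arm
from scipy.spatial.transform import Rotation as R
def proj(p,X):
    X=np.atleast_2d(X).astype(float); P=np.linalg.inv(p["pose"])
    c=X@P[:3,:3].T+P[:3,3]; s=np.c_[c[:,0],-c[:,1]]/(-c[:,2:3])
    s=s*(1+p["k1"]*(s**2).sum(1,keepdims=True))
    return np.c_[s[:,0]*p["fx"]+p["cx"],s[:,1]*p["fy"]+p["cy"]]
def ray(p,uv):
    d=(np.array(uv,float)-[p["cx"],p["cy"]])/[p["fx"],p["fy"]]; s=d.copy()
    for _ in range(20): s=d/(1+p["k1"]*(s@s))
    v=p["pose"][:3,:3]@np.array([s[0],-s[1],-1.]); return p["pose"][:3,3],v
def onz(p,uv,z=0):
    o,v=ray(p,uv); return (o+v*(z-o[2])/v[2])[:2]
def imgs():
    return {n:arm.get_image(n) for n in("top","side")}
def save(p,name,roi=None,k=1):
    im=p["img"][:,:,::-1]
    if roi: im=im[roi[1]:roi[3],roi[0]:roi[2]]
    cv2.imwrite("pics/"+name,cv2.resize(im,None,fx=k,fy=k,interpolation=cv2.INTER_CUBIC))
ALL=["tin_green","tin_blue","jar","pot","box_light","box_white","long_box"]
def st():
    s=arm.read_state(); r=R.from_quat(s["ee_rot"]).as_matrix()
    yaw=np.degrees(np.arctan2(r[1,1],r[0,1]))  # world dir of tool y
    print("t%.2f pos"%s["clock"],s["position"].round(1),"tooly deg %.1f"%yaw,"tilt",(r[:2,2]).round(4),"F",s["contact_force"].round(1),"w %.1f"%s["gripper_width"]); return s
E
python3 - <<'E'
from h import *
I=imgs(); st()
for n in ALL+["chest","drawer","drawer_handle","drawer_in","dish","bell","remote","coaster"]:
    z={"drawer_handle":64,"drawer_in":14,"coaster":94}.get(n,0)
    for c in I:
        m=arm.mark_of(n,I[c])
        print(n,c,[(np.round(d["at"]),round(d["conf"],2),onz(I[c],d["at"],z).round(1)) for d in m[:2]])
E
```

```text
t0.20 pos [ 202.9 -590.9  303.2] tooly deg 108.9 tilt [-0.0005  0.0013] F [ 0.4  0.3 -0.1] w 85.4
tin_green top [(array([223., 219.]), 0.76, array([434.4, 257.9]))]
tin_green side [(array([322., 320.]), 0.95, array([434.2, 267.3]))]
tin_blue top [(array([172., 215.]), 0.88, array([446.5, 393.7])), (array([451., 286.]), 0.36, array([ 248.5, -329.8]))]
tin_blue side [(array([308., 374.]), 0.86, array([444. , 387.5]))]
jar top [(array([182., 162.]), 0.55, array([588.8, 369.2]))]
jar side [(array([242., 354.]), 0.83, array([587.3, 369. ])), (array([418., 145.]), 0.22, array([ 242.2, -330.1]))]
pot top [(array([217., 174.]), 0.77, array([553.7, 276.1]))]
pot side [(array([267., 314.]), 0.8, array([557.3, 272.6]))]
box_light top []
box_light side []
box_white top [(array([474., 194.]), 0.71, array([ 488. , -405.8]))]
box_white side [(array([339., 120.]), 0.76, array([ 488.4, -406.9]))]
long_box top [(array([422., 167.]), 0.96, array([ 563.1, -270.2]))]
long_box side [(array([310., 147.]), 0.82, array([ 556.4, -270.2]))]
chest top [(array([326., 132.]), 0.89, array([663.4, -15.3]))]
chest side [(array([255., 208.]), 0.59, array([660.7, -19.9]))]Traceback (most recent call last):
  File "<stdin>", line 6, in <module>
ValueError: it knows: bell, box_light, box_white, chest, coaster, dish, drawer_handle, drawer_in, jar, long_box, pot, remote, tin_blue, tin_green
```

```bash
cat >> h.py <<'E'
from scipy.optimize import minimize
def prism(kind,a,b,z0,z1):
    if kind=="c":
        t=np.linspace(0,2*np.pi,40,endpoint=False); q=np.c_[a/2*np.cos(t),a/2*np.sin(t)]
    else: q=np.array([[1,1],[-1,1],[-1,-1],[1,-1]])*[a/2,b/2]
    return np.vstack([np.c_[q,np.full(len(q),z)] for z in(z0,z1)])
MOD={"tin_green":[("c",46,46,0,40),("c",18,18,40,62)],"tin_blue":[("c",46,46,0,40),("c",18,18,40,62)],
"jar":[("c",45,45,0,38),("c",18,18,38,60)],"pot":[("c",46,46,0,38),("c",18,18,38,60)],
"box_light":[("b",45,45,0,36),("b",18,18,36,58)],"box_white":[("b",45,45,0,36),("b",18,18,36,58)],
"long_box":[("b",96,45,0,36),("b",45,18,36,58)]}
MOD["dish"]=[("c",90,90,30,36),("c",50,50,0,5)]
MOD["bell"]=[("c",80,80,0,15),("c",20,20,45,50)]
def render(p,n,x,y,yaw,z,S=4):
    im=np.zeros((400*S,640*S),np.uint8); c,s=np.cos(yaw),np.sin(yaw)
    for m in MOD[n]:
        P=prism(*m); Q=np.c_[P[:,0]*c-P[:,1]*s+x,P[:,0]*s+P[:,1]*c+y,P[:,2]+z]
        uv=(proj(p,Q)+.5)*S
        cv2.fillConvexPoly(im,cv2.convexHull(uv.astype(np.float32)).round().astype(np.int32),255)
    return cv2.GaussianBlur(cv2.resize(im,(640,400),interpolation=cv2.INTER_AREA),(5,5),1.2).astype(float)/255
def fit(n,I,z=0,cams=("top","side"),guess=None,verbose=True):
    M={}
    for c in cams:
        o=arm.outline_of(n,I[c])
        if o and o[0]["conf"]>.3: M[c]=o[0]
    if not M: print(n,"none"); return None
    if guess is None:
        guess=np.mean([onz(I[c],M[c]["box"][:2],z+20) for c in M],axis=0)
    sq=n.startswith(("box","long"))
    best=None
    B={c:cv2.GaussianBlur(M[c]["pixels"].astype(np.float32),(5,5),1.2) for c in M}
    f=lambda v:sum(((render(I[c],n,v[0],v[1],v[2] if sq else 0,z)-B[c])**2).sum() for c in M)
    yaws=[0] if not sq else (np.radians([0,22,45,67]) if n!="long_box" else np.radians(np.arange(0,180,30)))
    ys=sorted(yaws,key=lambda a:f([*guess,a]))[:2]
    for a in ys:
        x0=np.array([*guess,a] if sq else guess,float); k=len(x0)
        sim=np.vstack([x0]+[x0+np.eye(k)[i]*([6,6,.2][i]) for i in range(k)])
        r=minimize(f,x0,method="Nelder-Mead",options=dict(initial_simplex=sim,xatol=.05,fatol=.01,maxiter=150))
        if best is None or r.fun<best.fun: best=r
    v=best.x
    if verbose: print(n,v[:2].round(1),"yaw %.1f"%np.degrees(v[2]) if sq else "","cost %.1f"%best.fun,{c:(round(M[c]["conf"],2),int(M[c]["pixels"].sum())) for c in M})
    return v
E
python3 - <<'E'
from h import *
I=imgs(); st()
for n in ALL:
    fit(n,I)
    if n!="box_light":
        for c in I: fit(n,I,cams=(c,))
for n in ["chest","drawer_handle","drawer_in","dish","bell","remote"]:
    z={"drawer_handle":64,"drawer_in":14,"coaster":94}.get(n,0)
    for c in I:
        m=arm.mark_of(n,I[c]); 
        print(n,c,[(np.round(d["at"]),round(d["conf"],2),onz(I[c],d["at"],z).round(1)) for d in m[:1]])
o=[arm.outline_of("drawer_handle",I[c]) for c in I]
for q,c in zip(o,I): print(q and (q[0]["conf"],q[0]["box"]))
for c in I: save(I[c],c+"_chest.png",(180,50,400,270) if c=="side" else (260,50,400,170),4 if c=="top" else 2.7)
E
```

```text
t1.10 pos [ 203.  -591.1  303.9] tooly deg 109.0 tilt [-0.      0.0001] F [-0.9 -0.4 -0.4] w 85.6
tin_green [430.5 269.5]  cost 18.0 {'top': (0.64, 294), 'side': (0.97, 455)}
tin_green [430.3 269.4]  cost 6.9 {'top': (0.64, 294)}
tin_green [430.8 269. ]  cost 10.6 {'side': (0.97, 455)}
tin_blue [450.4 390.7]  cost 16.7 {'top': (0.59, 341), 'side': (0.58, 531)}
tin_blue [451.  391.4]  cost 5.2 {'top': (0.59, 341)}
tin_blue [450.5 390.2]  cost 10.1 {'side': (0.58, 531)}
jar [589.7 370.2]  cost 28.0 {'top': (0.62, 304), 'side': (0.96, 473)}
jar [588.5 371. ]  cost 5.2 {'top': (0.62, 304)}
jar [590.3 368.9]  cost 18.2 {'side': (0.96, 473)}
pot [560.5 274.8]  cost 20.7 {'top': (0.83, 284), 'side': (0.7, 448)}
pot [562.2 275.2]  cost 9.4 {'top': (0.83, 284)}
pot [559.8 274.8]  cost 7.3 {'side': (0.7, 448)}
box_light none
box_white [ 496.4 -406.4] yaw 42.9 cost 20.0 {'top': (0.89, 405), 'side': (0.57, 292)}
box_white [ 495.7 -405.3] yaw 42.7 cost 4.3 {'top': (0.89, 405)}
box_white [ 497.5 -409.6] yaw 35.6 cost 8.8 {'side': (0.57, 292)}
long_box [ 558.1 -267.6] yaw 162.3 cost 14.4 {'top': (0
[... 251 characters left out ...]
50.]), 0.91, array([597.9, -14.6]))]
drawer_handle side [(array([272., 198.]), 0.72, array([606.2,  -9. ]))]
drawer_in top [(array([325., 114.]), 0.63, array([707.6, -14.6]))]
drawer_in side [(array([239., 207.]), 0.92, array([698.9,  -4. ]))]
dish top [(array([454., 291.]), 0.61, array([ 235.1, -337.7]))]
dish side [(array([416., 144.]), 0.57, array([ 246.2, -335.1]))]
bell top [(array([433., 110.]), 0.81, array([ 718.3, -309.7]))]
bell side [(array([258., 131.]), 0.67, array([ 726.8, -316.1]))]
remote top [(array([203., 294.]), 0.75, array([242.3, 308.9]))]
remote side [(array([405., 349.]), 0.69, array([249.8, 302.9]))]
(0.75, [325.4, 135.7, 93.8, 28.7])
(0.64, [259.6, 200.8, 41.1, 85.4])
```

View pics/top_chest.png

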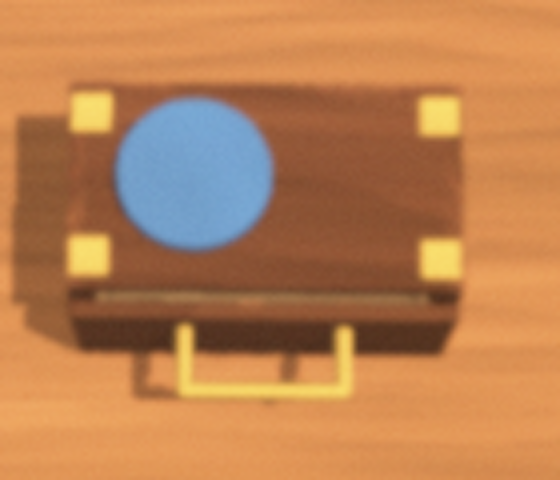

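View pics/side_chest.png

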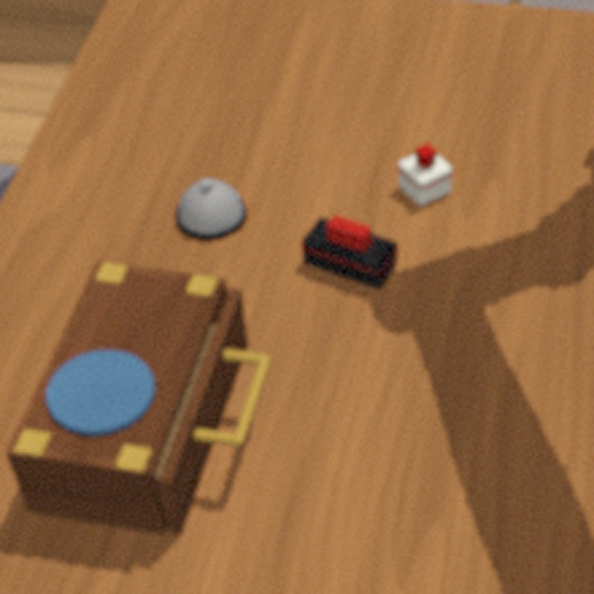

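```bash
python3 - <<'E'
from h import *
I=imgs()
t=lambda x,y:(260+x/4-.375,50+y/4-.375); s=lambda x,y:(180+x/2.7-.3,50+y/2.7-.3)
T,S=I["top"],I["side"]
for nm,q,z in [("TL",(70,86),94),("TR",(461,88),94),("BL",(69,286),94),("BR",(463,286),94),("hL",(181,391),64),("hR",(349,390),64)]:
    print(nm,onz(T,t(*q),z).round(1))
for nm,q,z in [("backfar",(100,264),94),("backnear",(14,448),94),("frontfar",(224,282),94),("frontnear",(162,472),94),("hfar",(266,357),64),("hnear",(242,437),64)]:
    print(nm,onz(S,s(*q),z).round(1))
E
```

```text
TL [792.1 105.2]
TR [ 787.1 -138. ]
BL [663.7 106.7]
BR [ 659.7 -134.3]
hL [604.6  40.1]
hR [603.3 -65.1]
backfar [ 785.  -133.2]
backnear [789.4 101.5]
frontfar [ 657.7 -128.6]
frontnear [654.6 106.1]
hfar [603.4 -64.7]
hnear [603.5  34.8]
```

Call:
apply_moves:
  increments:
    - [[-0.89,0.75,0,0,0,0.69,-1],[-0.89,0.75,0,0,0,0.69,-1],[-0.89,0.75,0,0,0,0.69,-1],[-0.89,0.75,0,0,0,0.69,-1]]

```text
clock: 3.6
position: [263.9, -489.3, 304.6]
ee_rot: [0.006, 1.0, -0.0, 0.0]
contact_force: [0.2, -0.7, 0.3]
gripper_width: 28.5
```

Call:
apply_moves:
  increments:
    - [[-1,1,0,0,0,0,-1],[-1,1,0,0,0,0,-1],[-1,1,0,0,0,0,-1]]

```text
clock: 3.9
position: [365.2, -392.1, 304.1]
ee_rot: [0.007, 1.0, -0.0, 0.0]
contact_force: [0.9, -0.4, -0.3]
gripper_width: -0.1
```

Call:
apply_moves:
  increments:
    - [[-1,1,0,0,0,0,-1],[-1,1,0,0,0,0,-1],[-1,1,0,0,0,0,-1]]

```text
clock: 4.2
position: [467.2, -293.1, 304.2]
ee_rot: [0.007, 1.0, -0.0, 0.0]
contact_force: [0.4, -0.5, -0.7]
gripper_width: -0.2
```

Call:
apply_moves:
  increments:
    - [[-1,1,0,0,0,0,-1],[-1,1,0,0,0,0,-1],[-1,1,0,0,0,0,-1]]

```text
clock: 4.5
position: [568.9, -194.4, 303.9]
ee_rot: [0.007, 1.0, -0.0, 0.0]
contact_force: [0.2, -1.0, 0.5]
gripper_width: 0.3
```

Call:
apply_moves:
  increments:
    - [[-0.6,1,0.3,0,0,0,-1],[-0.6,1,0.3,0,0,0,-1],[-0.6,1,0.3,0,0,0,-1]]

```text
clock: 4.8
position: [630.1, -93.8, 271.9]
ee_rot: [0.006, 1.0, 0.0, -0.001]
contact_force: [-0.0, -0.6, -0.2]
gripper_width: -0.6
```

```bash
python3 -c "
from h import *
st()"
```

```text
t4.80 pos [630.1 -93.8 271.9] tooly deg 89.4 tilt [-0.0018  0.0002] F [-0.  -0.6 -0.2] w -0.6
```

Call:
apply_moves:
  increments:
    - [[0.05,0.8,1.0,0,0,0,-1],[0.05,0.8,1.0,0,0,0,-1],[0.05,0.8,1.0,0,0,0,-1],[0.05,0.8,1.0,0,0,0,-1]]

```text
clock: 5.2
position: [622.8, -15.5, 169.9]
ee_rot: [0.006, 1.0, -0.001, -0.004]
contact_force: [-0.8, -0.8, -0.3]
gripper_width: -0.2
```

```bash
python3 - <<'E'
from h import *
st(); I=imgs()
save(I["side"],"a1.png",(180,80,400,280),3); save(I["top"],"a2.png",(260,50,400,170),4)
E
```

```text
t5.20 pos [622.8 -15.5 169.9] tooly deg 89.3 tilt [-0.008  -0.0011] F [-0.8 -0.8 -0.3] w -0.2
```

View pics/a1.png

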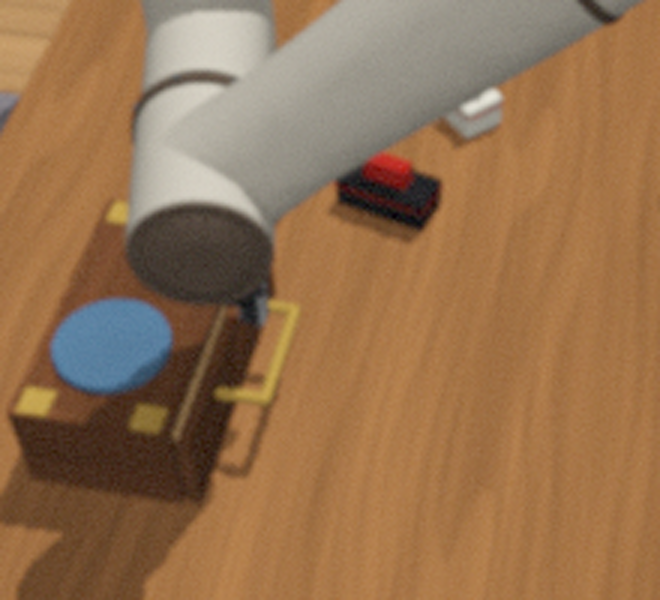

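Call:
apply_moves:
  increments:
    - [[-0.03,0,0,0,0,0,-1],[-0.03,0,0.2,0,0,0,-1],[-0.03,0,0.3,0,0,0,-1],[-0.03,0,0.4,0,0,0,-1],[-0.03,0,0.49,0,0,0,-1],[-0.03,0,0.49,0,0,0,-1]]

```text
clock: 5.9
position: [627.0, -16.8, 123.7]
ee_rot: [0.007, 1.0, -0.0, -0.001]
contact_force: [0.2, 0.2, -0.5]
gripper_width: 0.0
```

```bash
python3 - <<'E'
from h import *
st(); I=imgs(); st()
save(I["side"],"a3.png",(180,80,400,280),3)
E
```

```text
t5.90 pos [627.  -16.8 123.7] tooly deg 89.2 tilt [-0.0024 -0.0004] F [ 0.2  0.2 -0.5] w 0.0
t6.00 pos [627.8 -16.5 125. ] tooly deg 89.2 tilt [ 0.0002 -0.0002] F [0.4 0.4 0.5] w -0.1
```

View pics/a3.png

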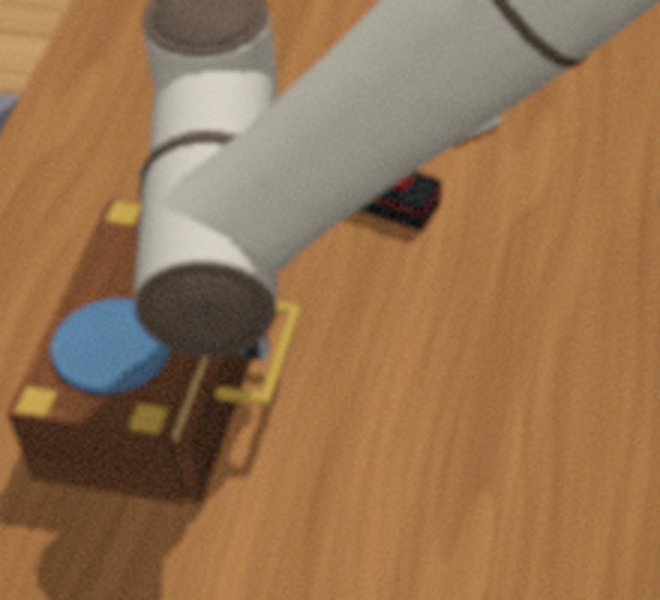

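Call:
apply_moves:
  increments:
    - [[0.12,0,0.02,0,0,0,-1],[0.24,0,0.02,0,0,0,-1],[0.36,0,0.02,0,0,0,-1],[0.48,0,0.02,0,0,0,-1],[0.6,0,0.02,0,0,0,-1],[0.72,0,0.02,0,0,0,-1],[0.84,0,0.02,0,0,0,-1],[0.96,0,0.02,0,0,0,-1]]

```text
clock: 6.8
position: [533.6, -14.0, 124.2]
ee_rot: [0.007, 1.0, 0.001, 0.004]
contact_force: [4.2, 2.6, -1.4]
gripper_width: 0.1
```

Call:
apply_moves:
  increments:
    - [[0.1,0,0,0,0,0,-1],[0.2,0,0,0,0,0,-1],[0.26,0,0,0,0,0,-1],[0.3,0,0,0,0,0,-1],[0.3,0,0,0,0,0,-1]]

```text
clock: 7.3
position: [501.9, -14.6, 123.4]
ee_rot: [0.007, 1.0, -0.0, 0.001]
contact_force: [3.6, 1.4, 1.8]
gripper_width: -0.2
```

```bash
python3 - <<'E'
from h import *
st(); I=imgs(); st()
save(I["side"],"a4.png",(180,80,400,280),3); save(I["top"],"a5.png",(250,50,410,210),4)
E
```

```text
t7.30 pos [501.9 -14.6 123.4] tooly deg 89.2 tilt [ 0.0015 -0.    ] F [3.6 1.4 1.8] w -0.2
t7.40 pos [502.  -14.7 123.2] tooly deg 89.2 tilt [ 0.0005 -0.0002] F [4.3 1.4 2.2] w 0.4
```

View pics/a4.png

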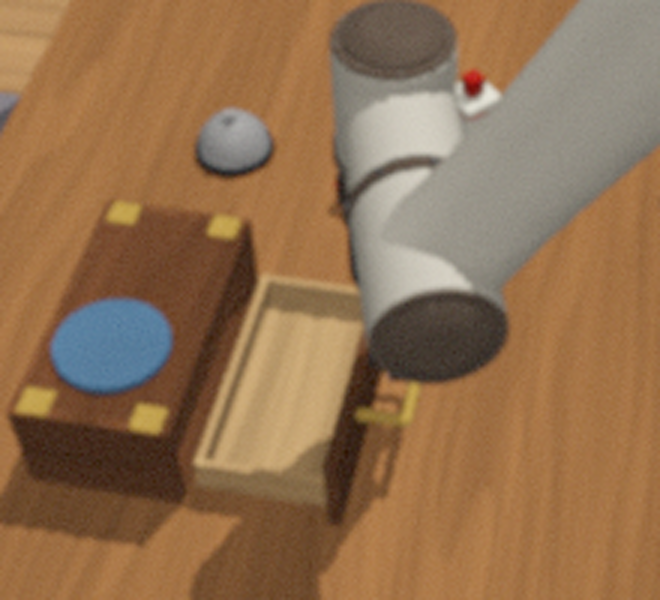

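Nearly at its stop; I pull a little more until the force rises.

Call:
apply_moves:
  increments:
    - [[0.03,0,0,0,0,0,-1],[0.06,0,0,0,0,0,-1],[0.06,0,0,0,0,0,-1]]

```text
clock: 7.7
position: [500.9, -14.3, 123.7]
ee_rot: [0.006, 1.0, 0.001, 0.006]
contact_force: [16.0, -4.6, -6.5]
gripper_width: -0.2
```

Call:
apply_moves:
  increments:
    - [[-0.1,0,0,0,0,0,-1],[-0.13,0,-0.3,0,0,0,-1],[-0.13,0,-0.8,0,0,0,-1],[-0.13,0,-1,0,0,0,-1],[-0.13,0,-1,0,0,0,-0.2]]

```text
clock: 8.2
position: [508.2, -15.0, 225.0]
ee_rot: [0.007, 1.0, 0.0, 0.0]
contact_force: [-0.1, -0.9, -0.1]
gripper_width: 13.3
```

Call:
apply_moves:
  increments:
    - [[-0.3,-1,-0.6,0,0,0,-0.2],[-0.3,-1,-0.6,0,0,0,-0.2],[-0.3,-1,-0.6,0,0,0,-0.2]]

```text
clock: 8.5
position: [536.6, -117.6, 282.7]
ee_rot: [0.008, 1.0, -0.0, -0.002]
contact_force: [0.4, 0.2, -0.2]
gripper_width: 34.3
```

Call:
apply_moves:
  increments:
    - [[0,-1,0,0,0,0,-0.2],[0,-1,0,0,0,0,-0.2],[0,-1,0,0,0,0,-0.2]]

```text
clock: 8.8
position: [533.2, -219.4, 279.6]
ee_rot: [0.011, 1.0, 0.001, -0.004]
contact_force: [-0.4, 0.5, -0.6]
gripper_width: 34.0
```

```bash
python3 - <<'E'
from h import *
I=imgs(); st()
save(I["side"],"b1.png",(180,80,400,280),3); save(I["top"],"b2.png",(250,50,410,210),4)
for c in I:
  for n in ("drawer_in","drawer_handle"):
    m=arm.mark_of(n,I[c]); print(n,c,[(np.round(d["at"]),round(d["conf"],2),onz(I[c],d["at"],14 if n=="drawer_in" else 64).round(1)) for d in m[:1]])
fit("long_box",I); fit("box_white",I)
E
```

```text
t8.90 pos [ 533.8 -216.1  280. ] tooly deg 89.0 tilt [-0.0074  0.002 ] F [-0.3  0.2  1.2] w 34.0
drawer_in top [(array([325., 156.]), 0.76, array([591.9, -11.2]))]
drawer_handle top [(array([328., 195.]), 0.7, array([483.1, -14. ]))]
drawer_in side [(array([280., 210.]), 0.74, array([589.7, -11. ]))]
drawer_handle side [(array([320., 204.]), 0.84, array([485.4, -10.2]))]
long_box [ 558.  -269.4] yaw 158.3 cost 318.6 {'top': (0.63, 412), 'side': (0.84, 623)}
box_white [ 496.  -406.2] yaw 42.4 cost 24.0 {'top': (0.69, 384), 'side': (0.82, 301)}
```

View pics/b1.png

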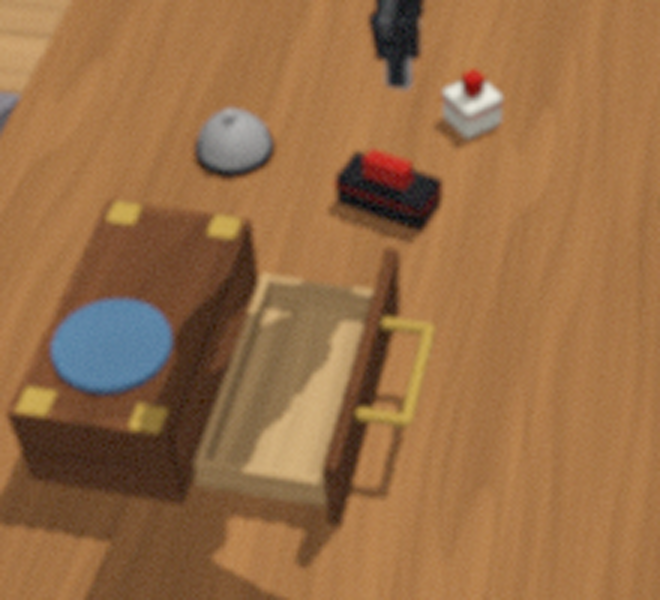

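View pics/b2.png

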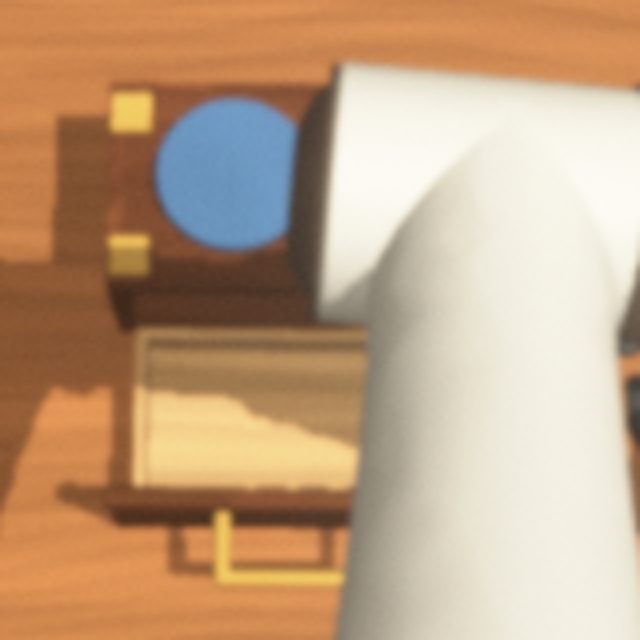

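```bash
python3 - <<'E'
from h import *
I=imgs(); st()
t=lambda x,y:(250+x/4-.375,50+y/4-.375); s=lambda x,y:(180+x/3-.33,80+y/3-.33)
for nm,q,z in [("hfar",(430,328),64),("hnear",(407,417),64),("panel top front far",(398,256),84),("panel top front near",(341,472),84),
  ("rear-far outer",(262,276),40),("near rear outer corner",(199,463),40),("floor rear-far?",(270,318),14)]:
    print("side",nm,onz(I["side"],s(*q),z).round(1))
for nm,q,z in [("hL",(223,577),64),("rear left outer",(133,328),40),("rear left inner",(149,346),40),("floor left x",(150,400),14),("panel front top",(110,512),84),("left wall inner",(147,450),40)]:
    print("top",nm,onz(I["top"],t(*q),z).round(1))
# predicted corners overlay
c=np.array([586.7,-14.5]);a=np.radians(-.7)
ex=np.array([np.cos(a),np.sin(a)]);ey=np.array([-np.sin(a),np.cos(a)])
for n in I:
    im=cv2.resize(I[n]["img"][:,:,::-1],None,fx=4,fy=4,interpolation=cv2.INTER_CUBIC)
    def poly(x0,x1,y0,y1,z,col):
        P=[np.r_[c+ex*x+ey*y,z] for x,y in((x0,y0),(x1,y0),(x1,y1),(x0,y1))]
        cv2.polylines(im,[((proj(I[n],P)+.5)*4).round().astype(int)],True,col,1)
    poly(-53,53,-101,101,14,(255,0,0)); poly(-53,59,-107,107,40,(0,255,0)); poly(-65,-53,-110,110,84,(0,0,255)); poly(-110,-100,-50,50,64,(255,255,0))
    x,y=(180,80) if n=="side" else (250,50)
    cv2.imwrite(f"pics/ov_{n}.png",im[y*4+200:y*4+720,x*4:x*4+800])
E
```

```text
t9.40 pos [ 535.9 -214.5  283. ] tooly deg 89.2 tilt [0.0001 0.0001] F [-0.1 -0.5 -0.1] w 34.2
side hfar [484.5 -59.4]
side hnear [487.6  38.2]
side panel top front far [ 522.7 -120.2]
side panel top front near [526. 114.]
side rear-far outer [ 648.2 -117.1]
side near rear outer corner [649.8  93.8]
side floor rear-far? [636.8 -90.8]
top hL [487.2  40.8]
top rear left outer [653.3  96.8]
top rear left inner [641.2  86.6]
top floor left x [612.2  88.2]
top panel front top [525.6 108.1]
top left wall inner [573.   88.6]
```

View pics/ov_side.png

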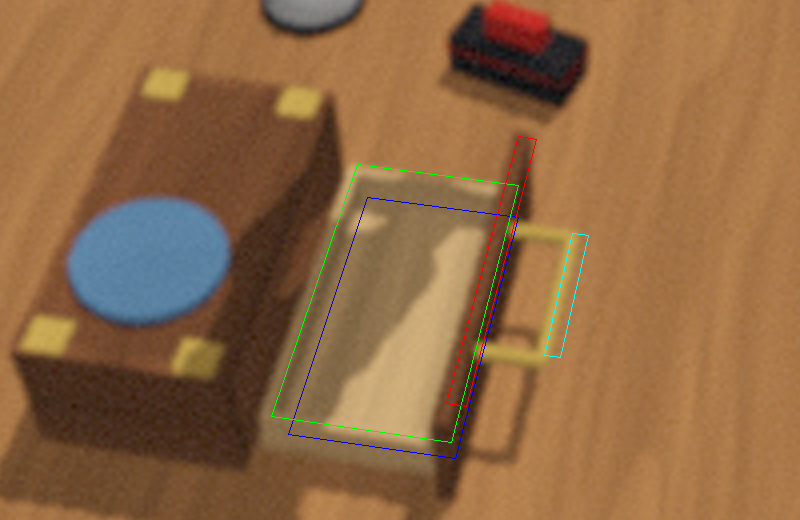

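View pics/ov_top.png

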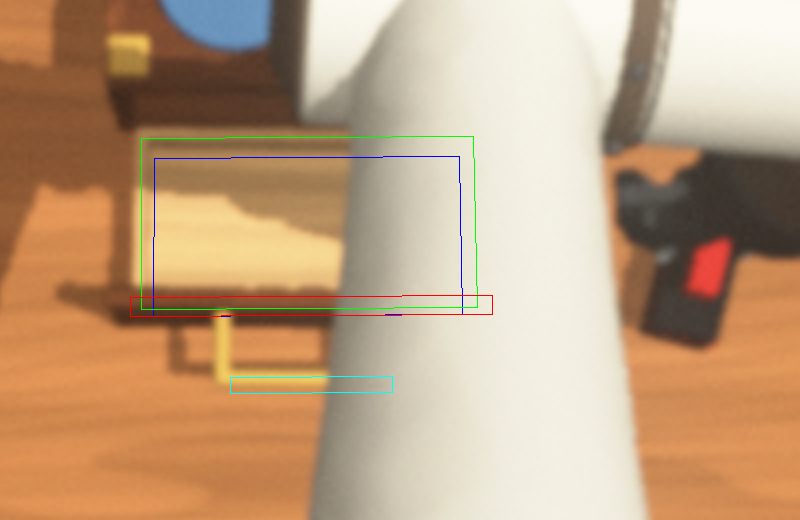

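```bash
cat >> h.py <<'E'
def go(x,y,z,yawd=None):
    """print needed tool-axis scaled shift from measured pose"""
    s=st(); r=R.from_quat(s["ee_rot"]).as_matrix(); d=r.T@(np.array([x,y,z])-s["position"])
    cur=np.degrees(np.arctan2(r[1,1],r[0,1])); t=0
    if yawd is not None: t=-np.radians(yawd-cur)/.5
    print("  -> shift",(d/100).round(3),"turn z %.2f"%t)
E
python3 - <<'E'
from h import *
I=imgs()
v=fit("long_box",I,cams=("side",))
save(I["side"],"c1.png",(230,80,390,200),5)
go(558,-268,200,72)
E
```

```text
long_box [ 559.9 -270.5] yaw -18.5 cost 15.0 {'side': (0.73, 630)}
t9.55 pos [ 535.8 -214.9  283. ] tooly deg 89.2 tilt [0.0002 0.    ] F [-0.2 -0.9 -0.6] w 34.3
  -> shift [-0.229 -0.528  0.83 ] turn z 0.60
```

Call:
apply_moves:
  increments:
    - [[-0.24,-0.54,0.83,0,0,0.6,-0.2],[-0.24,-0.54,0.83,0,0,0.6,-0.2],[-0.24,-0.54,0.83,0,0,0.6,-0.2],[-0.24,-0.54,0.83,0,0,0.6,-0.2],[-0.24,-0.54,0.83,0,0,0.6,-0.2]]

```text
clock: 10.05
position: [559.6, -269.3, 201.7]
ee_rot: [0.156, 0.988, -0.0, 0.001]
contact_force: [-0.8, -0.7, 0.8]
gripper_width: 34.1
```

```bash
python3 - <<'E'
from h import *
I=imgs()
save(I["side"],"c2.png",(250,80,400,200),5)
go(559,-269,112,72)
E
```

```text
t10.15 pos [ 559.7 -269.   202.4] tooly deg 72.1 tilt [ 0.0042 -0.0011] F [-0.1  0.4  0.4] w 34.4
  -> shift [ 0.011 -0.002  0.904] turn z 0.00
```

View pics/c2.png

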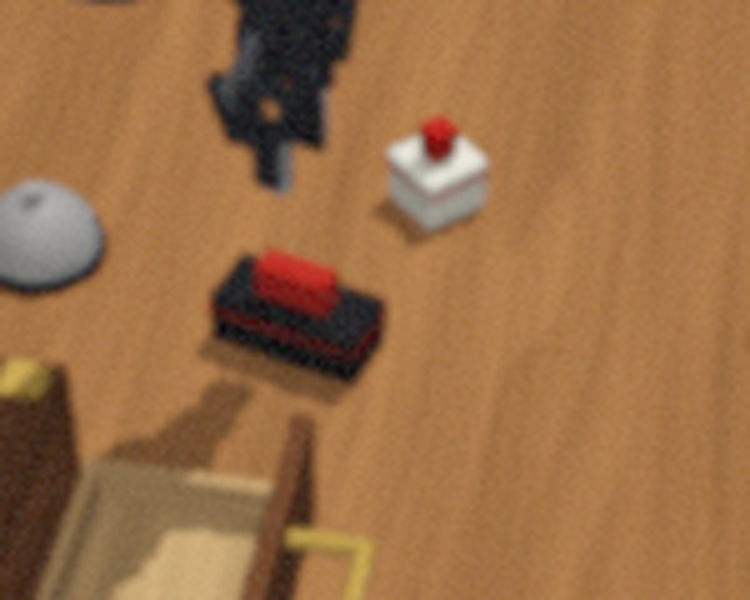

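Call:
apply_moves:
  increments:
    - [[0,0,0.4,0,0,0,-0.2],[0,0,0.7,0,0,0,-0.2],[0,0,0.85,0,0,0,-0.2],[0,0,0.88,0,0,0,-0.2],[0,0,0.88,0,0,0,-0.2],[0,0,0.88,0,0,0,-0.2]]

```text
clock: 10.75
position: [560.1, -269.4, 114.0]
ee_rot: [0.156, 0.988, -0.0, 0.002]
contact_force: [0.2, 0.5, 0.6]
gripper_width: 34.5
```

```bash
python3 - <<'E'
from h import *
I=imgs()
save(I["side"],"c3.png",(250,80,400,200),5)
go(559,-269,112,72)
E
```

```text
t10.85 pos [ 559.9 -269.5  113.7] tooly deg 72.0 tilt [ 0.0032 -0.0008] F [-0.  -0.5  0.3] w 34.0
  -> shift [0.01  0.002 0.017] turn z 0.00
```

View pics/c3.png

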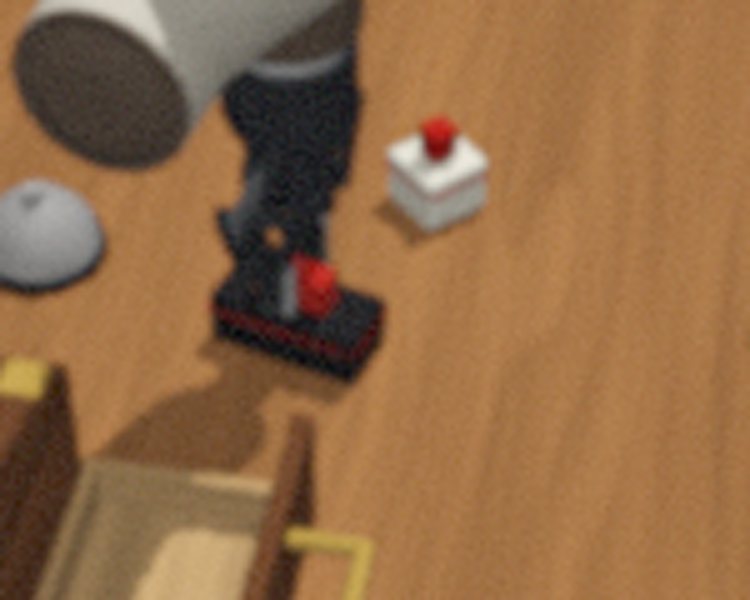

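Call:
apply_moves:
  increments:
    - [[0,0,0.01,0,0,0,-1],[0,0,0.01,0,0,0,-1],[0,0,0.01,0,0,0,-1],[0,0,0.01,0,0,0,-1],[0,0,0.01,0,0,0,-1]]

```text
clock: 11.35
position: [559.7, -269.5, 112.0]
ee_rot: [0.156, 0.988, -0.0, 0.001]
contact_force: [-0.9, 0.3, 6.0]
gripper_width: 16.5
```

Call:
apply_moves:
  increments:
    - [[0,0,-0.2,0,0,0,-1],[0,0,-0.5,0,0,0,-1],[0,0,-0.8,0,0,0,-1],[0,0,-1,0,0,0,-1],[0,0,-1,0,0,0,-1]]

```text
clock: 11.85
position: [560.1, -269.9, 213.8]
ee_rot: [0.156, 0.988, -0.0, 0.003]
contact_force: [0.4, -0.0, -1.7]
gripper_width: 16.9
```

```bash
python3 - <<'E'
from h import *
I=imgs()
save(I["side"],"c4.png",(250,60,400,180),5)
s=st(); fit("long_box",I,z=s["position"][2]-112.5,cams=("side",)); fit("long_box",I,z=s["position"][2]-112.5,cams=("top",))
E
```

```text
t11.95 pos [ 558.4 -269.2  210. ] tooly deg 72.0 tilt [-0.0011  0.0011] F [-0.  -0.8 -1. ] w 16.9
long_box [ 558.  -271.4] yaw -16.9 cost 64.7 {'side': (0.55, 689)}
long_box [ 536.  -268.9] yaw 125.7 cost 533.9 {'top': (0.66, 261)}
```

View pics/c4.png

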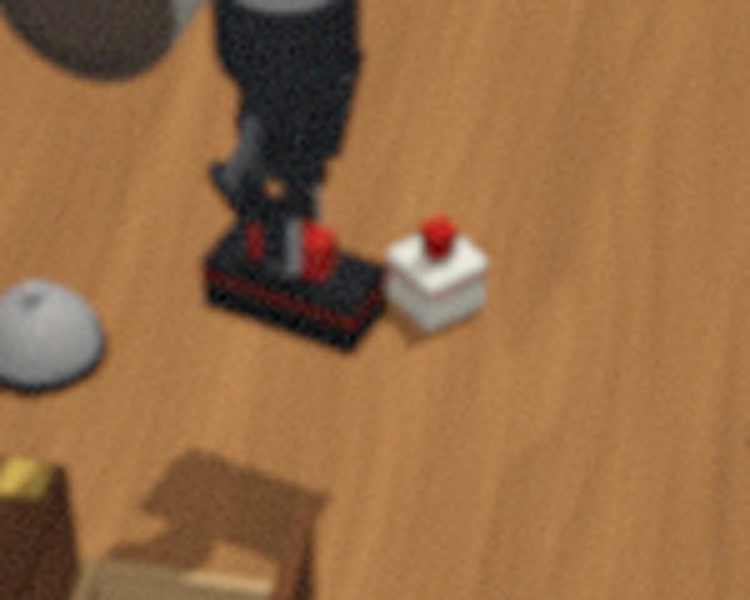

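Call:
apply_moves:
  increments:
    - [[0,0.5,0,0,0,-0.2,-1],[0,1,0,0,0,-0.4,-1],[0,1,0,0,0,-0.6,-1],[0,1,0,0,0,-0.6,-1]]

```text
clock: 12.45
position: [589.7, -172.8, 209.1]
ee_rot: [0.006, 1.0, 0.0, -0.002]
contact_force: [0.4, 1.0, -1.9]
gripper_width: 16.8
```

```bash
cat >> h.py <<'E'
C=np.array([591,-11.3]);A=np.radians(-.8)
def D(x,y):
    return C+np.array([np.cos(A),np.sin(A)])*x+np.array([-np.sin(A),np.cos(A)])*y
E
python3 - <<'E'
from h import *
print(D(0,-74.5)); go(*D(0,-74.5),150,89.2)
E
```

```text
[589.95981756 -85.79273804]
t12.45 pos [ 589.7 -172.8  209.1] tooly deg 89.3 tilt [-0.0033  0.0004] F [ 0.4  1.  -1.9] w 16.8
  -> shift [0.006 0.87  0.591] turn z 0.00
```

Call:
apply_moves:
  increments:
    - [[0.01,0.45,0,0,0,0,-1],[0.01,0.87,0,0,0,0,-1],[0.01,0.87,0.2,0,0,0,-1],[0.01,0.87,0.5,0,0,0,-1],[0.01,0.87,0.5,0,0,0,-1],[0.01,0.87,0.5,0,0,0,-1]]

```text
clock: 13.05
position: [589.8, -88.3, 160.3]
ee_rot: [0.008, 1.0, -0.0, -0.001]
contact_force: [0.4, -0.3, -1.9]
gripper_width: 17.3
```

```bash
python3 - <<'E'
from h import *
I=imgs()
save(I["side"],"d1.png",(210,120,350,230),5)
go(*D(0,-74.5),127,89.2)
E
```

```text
t13.15 pos [590.8 -88.1 162. ] tooly deg 89.1 tilt [ 0.0016 -0.0003] F [-0.6  0.6 -0.8] w 16.6
  -> shift [0.009 0.023 0.35 ] turn z -0.00
```

View pics/d1.png

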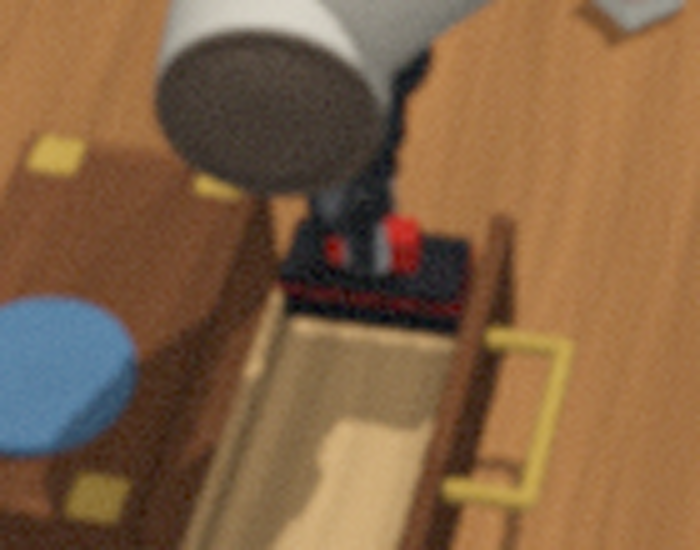

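```bash
cat >> h.py <<'E'
def overlay(I,n,items,name,roi,k=5):
    p=I[n]; im=cv2.resize(p["img"][:,:,::-1],None,fx=k,fy=k,interpolation=cv2.INTER_CUBIC)
    def hull(P,col): cv2.polylines(im,[((cv2.convexHull(proj(p,P).astype(np.float32))+.5)*k).round().astype(int)],True,col,1)
    for (m,x,y,yaw,z) in items:
        for q in MOD[m]:
            P=prism(*q);c,s=np.cos(yaw),np.sin(yaw)
            hull(np.c_[P[:,0]*c-P[:,1]*s+x,P[:,0]*s+P[:,1]*c+y,P[:,2]+z],(0,255,0))
    for x0,x1,y0,y1,z,col in((-53,53,-101,101,14,(255,0,0)),(-53,53,-101,101,40,(255,255,0)),(-65,-53,-121,121,84,(0,0,255)),(-110,-100,-50,50,64,(255,0,255))):
        P=[np.r_[D(x,y),z] for x,y in((x0,y0),(x1,y0),(x1,y1),(x0,y1))]; cv2.polylines(im,[((proj(p,P)+.5)*k).round().astype(int)],True,col,1)
    cv2.imwrite("pics/"+name,im[roi[1]*k:roi[3]*k,roi[0]*k:roi[2]*k])
E
python3 - <<'E'
from h import *
I=imgs(); s=st(); x,y,z=s["position"]
overlay(I,"side",[("long_box",x,y,A,z-112.5)],"d2.png",(210,120,350,240))
E
```

```text
t13.25 pos [590.8 -87.9 162.3] tooly deg 89.1 tilt [0.0023 0.    ] F [-0.3  0.6 -0.7] w 16.6
```

View pics/d2.png

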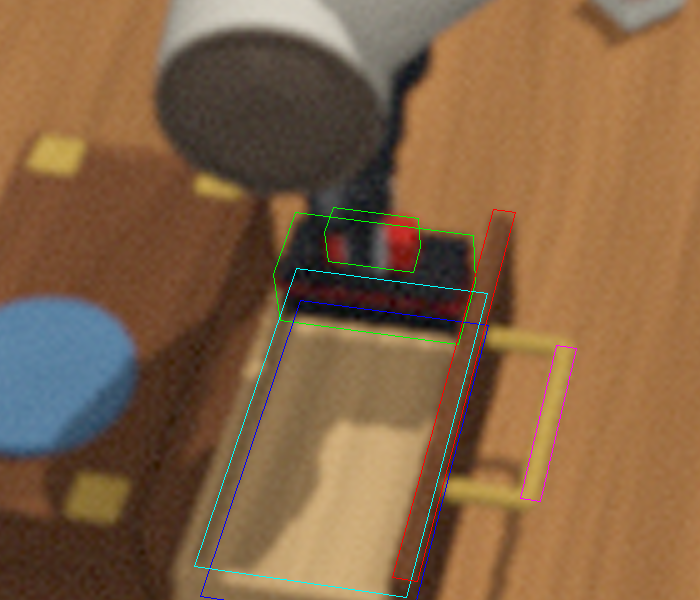

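Call:
apply_moves:
  increments:
    - [[0,0.04,0,0,0,0,-1],[0,0.04,0.15,0,0,0,-1],[0,0.04,0.25,0,0,0,-1],[0,0.04,0.3,0,0,0,-1],[0,0.04,0.33,0,0,0,-1],[0,0.04,0.33,0,0,0,-1]]

```text
clock: 13.85
position: [590.2, -83.3, 127.6]
ee_rot: [0.007, 1.0, -0.0, -0.0]
contact_force: [0.2, -0.7, -1.4]
gripper_width: 16.4
```

```bash
python3 - <<'E'
from h import *
I=imgs(); s=st(); x,y,z=s["position"]
overlay(I,"side",[("long_box",x,y,A,z-112.5)],"d3.png",(210,120,350,240))
save(I["side"],"d4.png",(210,120,350,240),5)
E
```

```text
t13.95 pos [590.5 -83.3 128.2] tooly deg 89.2 tilt [ 0.0006 -0.0001] F [ 0.1 -0.1 -1.3] w 16.3
```

View pics/d4.png

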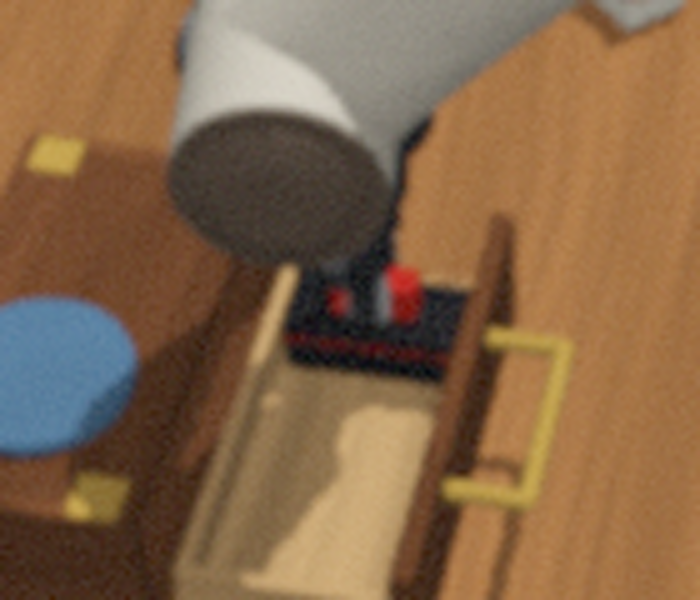

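Call:
apply_moves:
  increments:
    - [[0,-0.02,0.01,0,0,0,-1],[0,-0.02,0.025,0,0,0,-1],[0,-0.02,0.025,0,0,0,-1]]

```text
clock: 14.25
position: [590.5, -85.5, 126.0]
ee_rot: [0.007, 1.0, -0.0, 0.0]
contact_force: [0.2, 0.5, 2.3]
gripper_width: 16.9
```

Call:
apply_moves:
  increments:
    - [[0,0,0,0,0,0,-0.3],[0,0,0,0,0,0,-0.3],[0,0,0,0,0,0,-0.3],[0,0,-0.1,0,0,0,-0.3],[0,0,-0.4,0,0,0,-0.3],[0,0,-0.8,0,0,0,-0.2],[0,0,-1,0,0,0,-0.2],[0,0,-1,0,0,0,-0.2]]

```text
clock: 15.05
position: [592.0, -85.3, 230.3]
ee_rot: [0.007, 1.0, 0.0, 0.005]
contact_force: [-0.1, 0.4, 1.2]
gripper_width: 34.2
```

```bash
python3 - <<'E'
from h import *
I=imgs(); 
v=fit("long_box",I,z=14,cams=("side",),guess=D(0,-74))
save(I["side"],"d5.png",(210,120,350,240),5)
go(496,-406.5,220,42.5+90)
go(496,-406.5,220,42.5)
E
```

```text
long_box [594.5 -87.7] yaw -0.3 cost 56.5 {'side': (0.72, 695)}
t15.20 pos [589.6 -85.3 224.9] tooly deg 89.2 tilt [-0.0012  0.0004] F [ 1.1  0.  -0.8] w 34.2
  -> shift [ 0.889 -3.226  0.049] turn z -1.51
t15.20 pos [589.6 -85.3 224.9] tooly deg 89.2 tilt [-0.0012  0.0004] F [ 1.1  0.  -0.8] w 34.2
  -> shift [ 0.889 -3.226  0.049] turn z 1.63
```

View pics/d5.png

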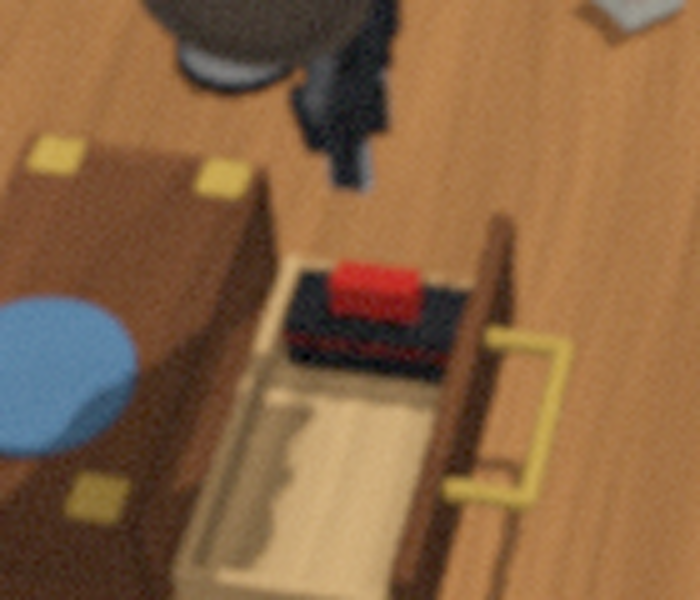

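Call:
apply_moves:
  increments:
    - [[0.3,-1,0,0,0,0,-0.2],[0.3,-1,0,0,0,0,-0.2],[0.3,-1,0,0,0,0,-0.2]]

```text
clock: 15.5
position: [556.2, -188.4, 223.6]
ee_rot: [0.01, 1.0, 0.0, -0.002]
contact_force: [-0.2, 0.4, 0.9]
gripper_width: 34.5
```

Call:
apply_moves:
  increments:
    - [[0.3,-1,0,0,0,0,-0.2],[0.3,-1,0,0,0,0,-0.2],[0.3,-1,0,0,0,0,-0.2]]

```text
clock: 15.8
position: [525.2, -287.9, 223.7]
ee_rot: [0.01, 1.0, 0.0, -0.002]
contact_force: [-0.9, 0.4, -0.5]
gripper_width: 34.1
```

Call:
apply_moves:
  increments:
    - [[0.29,-1,0,0,0,-0.8,-0.2],[0.29,-1,0,0,0,-0.8,-0.2],[0.29,-1,0,0,0,-0.8,-0.2],[0.29,-1,0,0,0,-0.8,-0.2]]

```text
clock: 16.2
position: [496.0, -385.0, 223.7]
ee_rot: [-0.19, 0.982, 0.001, -0.001]
contact_force: [-0.5, -0.3, 0.6]
gripper_width: 33.8
```

```bash
python3 - <<'E'
from h import *
I=imgs()
v=fit("box_white",I,cams=("side",),guess=(496,-406.5)); fit("box_white",I,cams=("top",),guess=(496,-406.5))
go(496,-406.5,140,132.5)
E
```

```text
box_white [ 496.6 -408.5] yaw 35.4 cost 2.5 {'side': (0.57, 315)}
box_white none
t16.40 pos [ 497.4 -382.7  225. ] tooly deg 112.1 tilt [-0.0008  0.0006] F [-0.1  0.3  0.2] w 34.4
  -> shift [ 0.102 -0.216  0.849] turn z -0.71
```

Call:
apply_moves:
  increments:
    - [[0.1,-0.22,0.5,0,0,-0.64,-0.2],[0.1,-0.22,0.7,0,0,-0.64,-0.2],[0.1,-0.22,0.85,0,0,-0.64,-0.2],[0.1,-0.22,0.85,0,0,-0.64,-0.2],[0.1,-0.22,0.85,0,0,-0.64,-0.2]]

```text
clock: 16.9
position: [496.8, -407.5, 140.9]
ee_rot: [-0.346, 0.938, -0.0, 0.0]
contact_force: [-0.6, -0.5, 1.4]
gripper_width: 33.9
```

```bash
python3 - <<'E'
from h import *
I=imgs()
save(I["side"],"e1.png",(290,50,390,150),6)
go(496.5,-407,111,130)
E
```

```text
t17.00 pos [ 497.  -407.9  142. ] tooly deg 130.5 tilt [ 0.0024 -0.0015] F [-0.4  0.2  0. ] w 34.3
  -> shift [-0.002  0.011  0.31 ] turn z 0.02
```

View pics/e1.png

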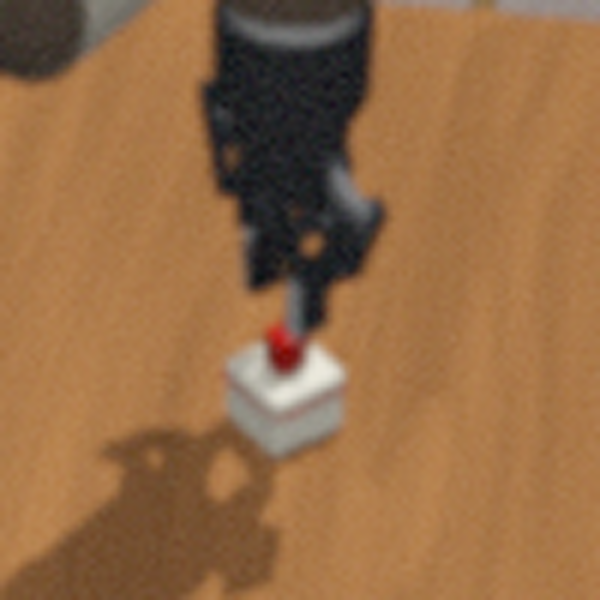

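Call:
apply_moves:
  increments:
    - [[0,0.01,0.15,0,0,0,-0.2],[0,0.01,0.27,0,0,0,-0.2],[0,0.01,0.295,0,0,0,-0.2],[0,0.01,0.295,0,0,0,-0.2],[0,0.01,0.295,0,0,0,-1],[0,0.01,0.295,0,0,0,-1],[0,0.01,0.295,0,0,0,-1],[0,0.01,0.295,0,0,0,-1]]

```text
clock: 17.8
position: [495.6, -407.6, 111.6]
ee_rot: [-0.346, 0.938, -0.001, 0.0]
contact_force: [0.2, 0.8, 1.9]
gripper_width: 16.3
```

```bash
python3 - <<'E'
from h import *
I=imgs()
save(I["side"],"e2.png",(290,50,390,150),6); st()
E
```

```text
t17.90 pos [ 495.7 -407.6  111.6] tooly deg 130.5 tilt [ 0.0011 -0.0007] F [-0.4  0.6  3.1] w 16.7
```

View pics/e2.png

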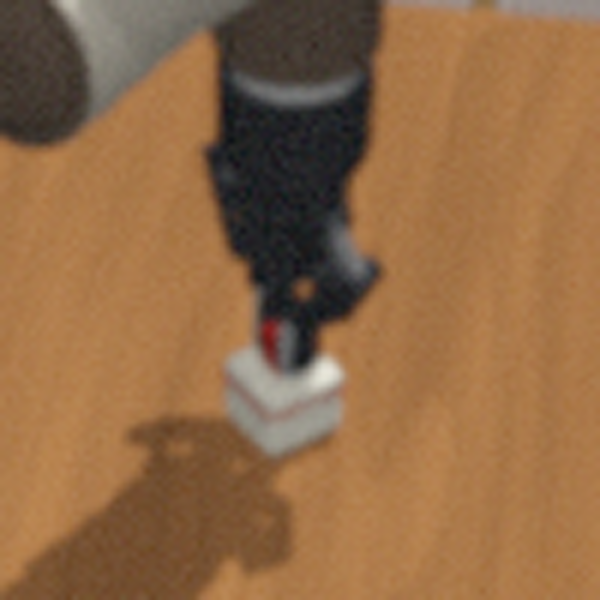

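Call:
apply_moves:
  increments:
    - [[0,0,-0.3,0,0,0,-1],[0,0,-0.7,0,0,0,-1],[0,0,-1,0,0,0,-1],[0,0,-1,0,0,0,-1]]

```text
clock: 18.3
position: [497.1, -408.6, 216.2]
ee_rot: [-0.346, 0.938, -0.004, 0.003]
contact_force: [0.2, -0.3, -0.6]
gripper_width: 16.8
```

Call:
apply_moves:
  increments:
    - [[-0.5,0.25,0,0,0,0.2,-1],[-0.95,0.5,0,0,0,0.4,-1],[-0.95,0.5,0,0,0,0.6,-1],[-0.95,0.5,0,0,0,0.75,-1],[-0.95,0.5,0,0,0,0.75,-1]]

```text
clock: 18.8
position: [534.9, -306.9, 209.7]
ee_rot: [-0.165, 0.986, 0.001, -0.001]
contact_force: [-0.1, -0.3, -0.7]
gripper_width: 16.5
```

```bash
python3 - <<'E'
from h import *
print(D(25.5,-24.5)); go(*D(25.5,-24.5),212,89.2)
E
```

```text
[616.15544094 -36.15364744]
t18.80 pos [ 534.9 -306.9  209.7] tooly deg 109.0 tilt [-0.0021  0.001 ] F [-0.1 -0.3 -0.7] w 16.5
  -> shift [-1.65   2.295 -0.022] turn z 0.69
```

Call:
apply_moves:
  increments:
    - [[-0.4,0.5,-0.02,0,0,0.25,-1],[-0.7,0.9,-0.02,0,0,0.5,-1],[-0.7,0.9,-0.02,0,0,0.69,-1],[-0.7,0.9,-0.02,0,0,0.69,-1]]

```text
clock: 19.2
position: [572.5, -198.1, 212.2]
ee_rot: [0.005, 1.0, 0.0, -0.001]
contact_force: [-0.4, -0.8, -1.4]
gripper_width: 16.7
```

```bash
python3 - <<'E'
from h import *
go(*D(25.5,-24.5),212,89.2)
E
```

```text
t19.20 pos [ 572.5 -198.1  212.2] tooly deg 89.4 tilt [-0.001   0.0005] F [-0.4 -0.8 -1.4] w 16.7
  -> shift [-0.419  1.624  0.002] turn z 0.01
```

Call:
apply_moves:
  increments:
    - [[-0.2,0.5,0,0,0,0,-1],[-0.4,0.9,0,0,0,0,-1],[-0.4,0.9,0,0,0,0,-1]]

```text
clock: 19.5
position: [615.3, -107.6, 212.3]
ee_rot: [0.004, 1.0, 0.0, 0.001]
contact_force: [-0.5, -0.8, -0.6]
gripper_width: 16.6
```

Call:
apply_moves:
  increments:
    - [[-0.02,0.4,0,0,0,0,-1],[-0.02,0.72,0.1,0,0,0,-1],[-0.02,0.72,0.4,0,0,0,-1],[-0.02,0.72,0.45,0,0,0,-1],[-0.02,0.72,0.45,0,0,0,-1]]

```text
clock: 20.0
position: [615.5, -39.9, 166.5]
ee_rot: [0.007, 1.0, -0.0, -0.002]
contact_force: [0.4, 0.0, -0.9]
gripper_width: 16.9
```

```bash
python3 - <<'E'
from h import *
go(*D(25.5,-24.5),126,89.2)
I=imgs(); s=arm.read_state(); x,y,z=s["position"]
overlay(I,"side",[("box_white",x,y,A,z-112)],"f1.png",(210,120,350,240))
E
```

```text
t20.00 pos [615.5 -39.9 166.5] tooly deg 89.2 tilt [-0.0039 -0.0009] F [ 0.4  0.  -0.9] w 16.9
  -> shift [-0.007  0.038  0.405] turn z -0.00
```

View pics/f1.png

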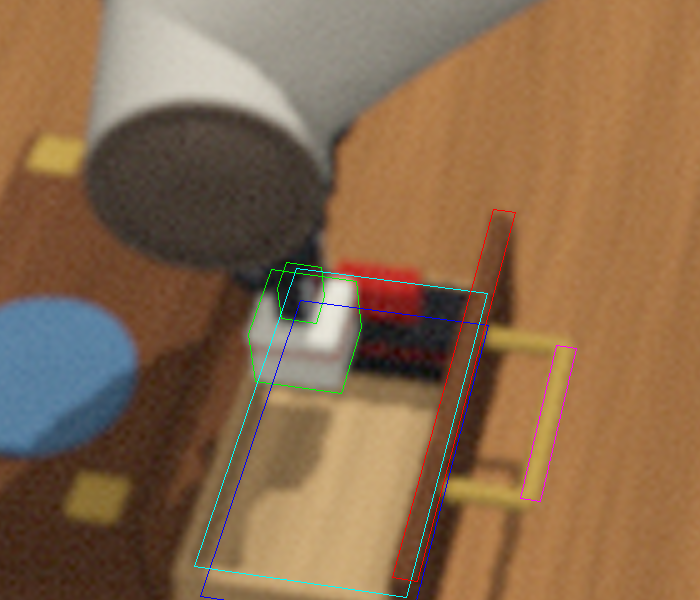

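Call:
apply_moves:
  increments:
    - [[0,0.04,0,0,0,0,-1],[0,0.04,0.15,0,0,0,-1],[0,0.04,0.3,0,0,0,-1],[0,0.04,0.38,0,0,0,-1],[0,0.04,0.4,0,0,0,-1],[0,0.04,0.4,0,0,0,-1]]

```text
clock: 20.7
position: [616.8, -34.6, 128.3]
ee_rot: [0.007, 1.0, -0.0, 0.0]
contact_force: [0.2, 0.6, -1.9]
gripper_width: 16.7
```

Call:
apply_moves:
  increments:
    - [[0,-0.02,0.01,0,0,0,-1],[0,-0.02,0.025,0,0,0,-1],[0,-0.02,0.03,0,0,0,-1],[0,-0.02,0.03,0,0,0,-1]]

```text
clock: 21.1
position: [616.8, -36.5, 125.6]
ee_rot: [0.007, 1.0, -0.0, 0.001]
contact_force: [-0.1, 0.2, 1.6]
gripper_width: 16.5
```

Call:
apply_moves:
  increments:
    - [[0,0,0,0,0,0,-0.4],[0,0,0,0,0,0,-0.4],[0,0,0,0,0,0,-0.4],[0,0,-0.1,0,0,0,-0.4],[0,0,-0.4,0,0,0,-0.4],[0,0,-0.8,0,0,0,-0.2],[0,0,-0.9,0,0,0,-0.2],[0,0,-0.9,0,0,0,-0.2]]

```text
clock: 21.9
position: [617.5, -36.4, 218.1]
ee_rot: [0.007, 1.0, 0.0, 0.003]
contact_force: [0.4, 0.3, 0.2]
gripper_width: 34.7
```

```bash
python3 - <<'E'
from h import *
I=imgs(); 
save(I["side"],"f2.png",(210,120,350,240),5)
fit("pot",I)
go(560.5,275,220,89.2)
E
```

```text
pot [559.8 276.7]  cost 73.9 {'top': (0.49, 222), 'side': (0.7, 480)}
t22.10 pos [615.6 -36.6 213.4] tooly deg 89.2 tilt [-0.0031 -0.0002] F [0.6 0.9 0.1] w 34.1
  -> shift [ 0.597  3.107 -0.065] turn z -0.00
```

View pics/f2.png

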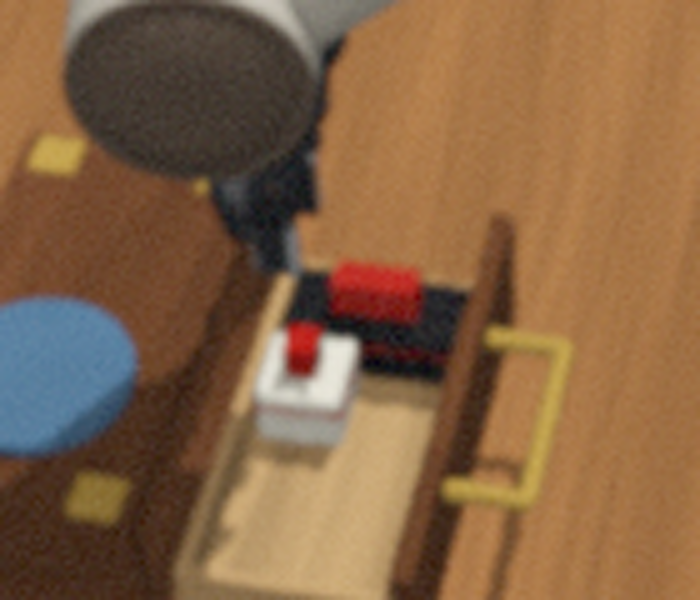

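Call:
apply_moves:
  increments:
    - [[0.2,1,0,0,0,0,-0.2],[0.2,1,0,0,0,0,-0.2],[0.2,1,0,0,0,0,-0.2]]

```text
clock: 22.4
position: [596.8, 67.9, 213.5]
ee_rot: [0.004, 1.0, -0.0, -0.001]
contact_force: [0.5, -0.9, 0.4]
gripper_width: 34.0
```

Call:
apply_moves:
  increments:
    - [[0.2,1,0,0,0,0,-0.2],[0.2,1,0,0,0,0,-0.2],[0.2,1,0,0,0,0,-0.2]]

```text
clock: 22.7
position: [578.4, 168.3, 213.6]
ee_rot: [0.004, 1.0, -0.0, -0.001]
contact_force: [0.4, -0.6, -0.2]
gripper_width: 34.1
```

Call:
apply_moves:
  increments:
    - [[0.2,1,0,0,0,0,-0.2],[0.2,1,0,0,0,0,-0.2],[0.2,1,0,0,0,0,-0.2]]

```text
clock: 23.0
position: [559.9, 268.4, 213.5]
ee_rot: [0.005, 1.0, -0.0, -0.0]
contact_force: [0.4, -0.9, 0.1]
gripper_width: 34.3
```

```bash
python3 - <<'E'
from h import *
I=imgs(); 
save(I["side"],"g1.png",(190,230,350,390),4)
fit("pot",I,cams=("side",))
go(560.3,275,140,89.2)
E
```

```text
pot [560.4 275.4]  cost 3.8 {'side': (0.95, 467)}
t23.15 pos [560.4 263.9 213.6] tooly deg 89.2 tilt [-0.0022 -0.0017] F [-0.2 -0.4 -0.4] w 34.2
  -> shift [0.001 0.112 0.736] turn z 0.00
```

View pics/g1.png

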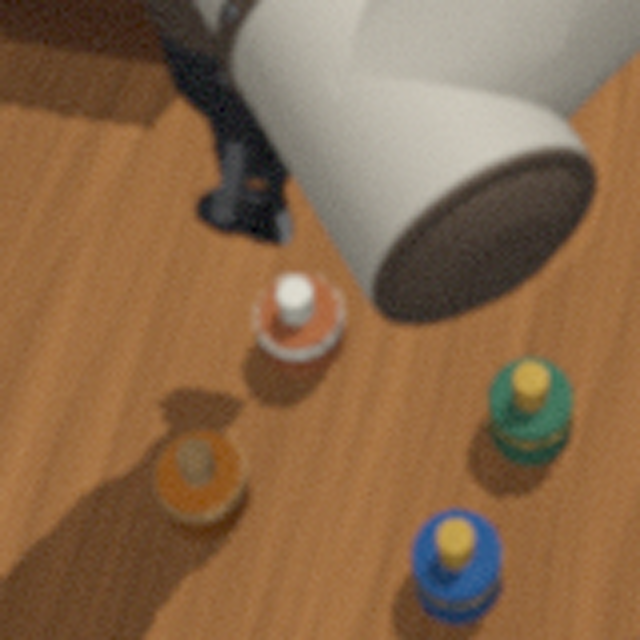

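Call:
apply_moves:
  increments:
    - [[0,0.11,0.3,0,0,0,-0.2],[0,0.11,0.6,0,0,0,-0.2],[0,0.11,0.85,0,0,0,-0.2],[0,0.11,0.97,0,0,0,-0.2],[0,0.11,1,0,0,0,-0.2],[0,0.11,1,0,0,0,-0.2],[0,0.11,1,0,0,0,-0.2]]

```text
clock: 23.85
position: [561.7, 275.4, 116.3]
ee_rot: [0.007, 1.0, 0.001, 0.001]
contact_force: [-0.5, 0.7, 0.4]
gripper_width: 34.0
```

```bash
python3 - <<'E'
from h import *
I=imgs(); 
save(I["side"],"g2.png",(190,230,350,390),4)
go(560.3,275,113,89.2)
E
```

```text
t23.95 pos [561.5 275.6 116.4] tooly deg 89.2 tilt [0.0022 0.0016] F [-0.   0.7 -0.2] w 33.9
  -> shift [ 0.012 -0.006  0.034] turn z -0.00
```

View pics/g2.png

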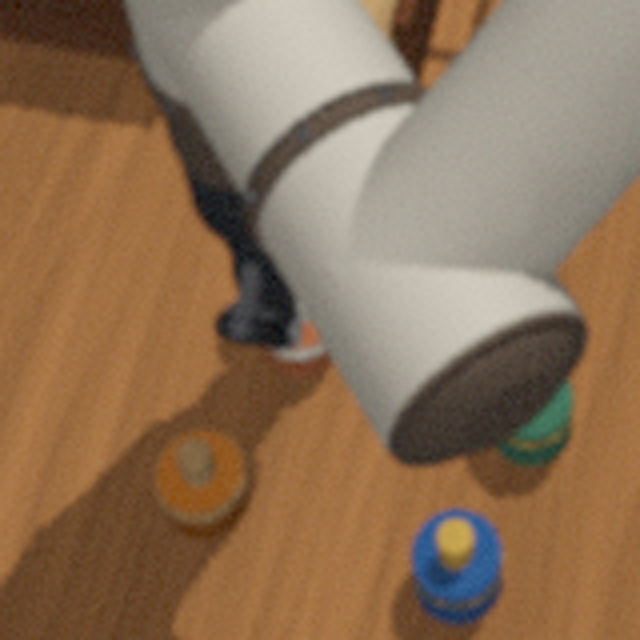

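Call:
apply_moves:
  increments:
    - [[0.01,0,0.03,0,0,0,-0.2],[0.01,0,0.03,0,0,0,-1],[0.01,0,0.03,0,0,0,-1],[0.01,0,0.03,0,0,0,-1],[0.01,0,0.03,0,0,0,-1],[0.01,0,0.03,0,0,0,-1]]

```text
clock: 24.55
position: [559.9, 275.4, 112.2]
ee_rot: [0.007, 1.0, 0.0, 0.0]
contact_force: [-0.2, -0.4, 2.1]
gripper_width: 15.8
```

Call:
apply_moves:
  increments:
    - [[0,0,-0.3,0,0,0,-1],[0,0,-0.7,0,0,0,-1],[0,0,-1,0,0,0,-1],[0,0,-1,0,0,0,-1]]

```text
clock: 24.95
position: [561.9, 276.7, 217.1]
ee_rot: [0.007, 1.0, 0.003, 0.004]
contact_force: [0.8, -0.1, 0.2]
gripper_width: 15.8
```

```bash
python3 - <<'E'
from h import *
I=imgs(); 
save(I["side"],"g3.png",(190,230,350,390),4)
go(*D(-25.5,-24.5),214,89.2)
E
```

```text
t25.05 pos [559.7 275.4 212.1] tooly deg 89.2 tilt [0.0003 0.0012] F [-0.7 -0.1 -1.8] w 15.7
  -> shift [-0.1   -3.107 -0.023] turn z -0.00
```

View pics/g3.png

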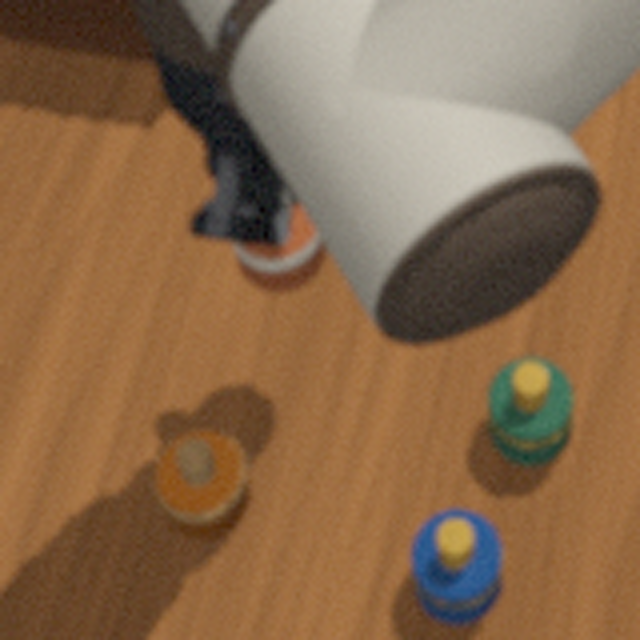

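Call:
apply_moves:
  increments:
    - [[0,-1,0,0,0,0,-1],[0,-1,0,0,0,0,-1],[0,-1,0,0,0,0,-1]]

```text
clock: 25.35
position: [556.5, 170.3, 209.5]
ee_rot: [0.01, 1.0, -0.002, -0.003]
contact_force: [0.6, 0.3, -1.6]
gripper_width: 16.0
```

Call:
apply_moves:
  increments:
    - [[-0.05,-1,0,0,0,0,-1],[-0.05,-1,0,0,0,0,-1],[-0.05,-1,0,0,0,0,-1]]

```text
clock: 25.65
position: [560.6, 70.7, 209.8]
ee_rot: [0.01, 1.0, -0.001, -0.003]
contact_force: [0.7, -0.4, -1.3]
gripper_width: 15.9
```

Call:
apply_moves:
  increments:
    - [[-0.04,-1,0,0,0,0,-1],[-0.04,-1,0,0,0,0,-1],[-0.04,-1,0.2,0,0,0,-1],[-0.04,-1,0.4,0,0,0,-1]]

```text
clock: 26.05
position: [564.3, -26.0, 170.4]
ee_rot: [0.009, 1.0, 0.0, -0.0]
contact_force: [0.3, 0.8, -1.1]
gripper_width: 15.7
```

```bash
python3 - <<'E'
from h import *
go(*D(-25.5,-24.5),128,89.2)
I=imgs(); s=arm.read_state(); x,y,z=s["position"]
overlay(I,"side",[("pot",x,y,A,z-112.5)],"g4.png",(210,120,350,240))
E
```

```text
t26.05 pos [564.3 -26.  170.4] tooly deg 89.0 tilt [-0.0009  0.0002] F [ 0.3  0.8 -1.1] w 15.7
  -> shift [-0.01  -0.094  0.424] turn z -0.01
```

View pics/g4.png

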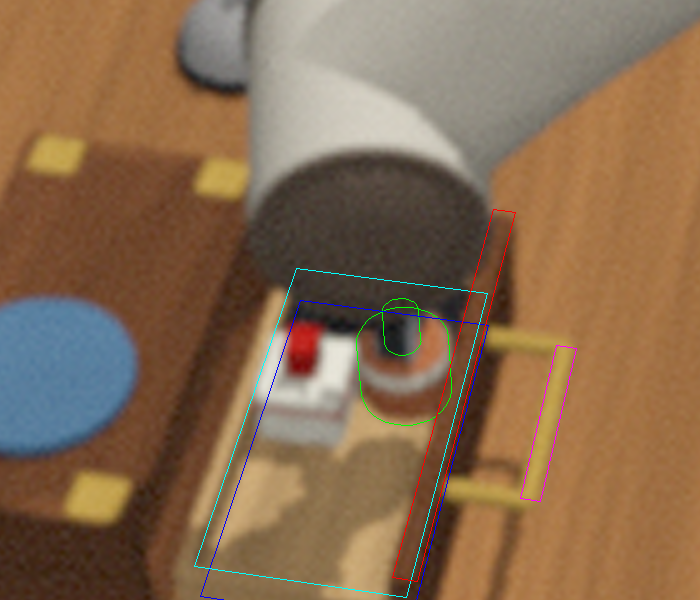

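Call:
apply_moves:
  increments:
    - [[-0.01,-0.11,0,0,0,0,-1],[-0.01,-0.11,0.15,0,0,0,-1],[-0.01,-0.11,0.3,0,0,0,-1],[-0.01,-0.11,0.4,0,0,0,-1],[-0.01,-0.11,0.42,0,0,0,-1],[-0.01,-0.11,0.42,0,0,0,-1]]

```text
clock: 26.75
position: [565.8, -35.7, 130.2]
ee_rot: [0.007, 1.0, -0.0, 0.0]
contact_force: [0.2, -0.3, -1.1]
gripper_width: 15.7
```

```bash
python3 - <<'E'
from h import *
go(*D(-25.5,-24.5),126,89.2)
I=imgs(); s=arm.read_state(); x,y,z=s["position"]
overlay(I,"side",[("pot",x,y,A,z-112.5)],"g5.png",(210,120,350,240))
E
```

```text
t26.75 pos [565.8 -35.7 130.2] tooly deg 89.2 tilt [ 0.0003 -0.0002] F [ 0.2 -0.3 -1.1] w 15.7
  -> shift [0.007 0.002 0.042] turn z 0.00
```

View pics/g5.png

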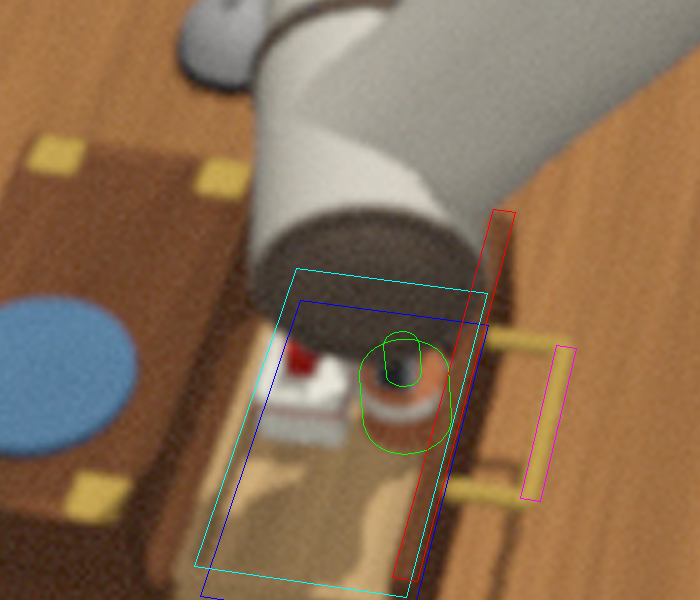

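Aligned. Lower, release, rise.

Call:
apply_moves:
  increments:
    - [[0,0,0.02,0,0,0,-1],[0,0,0.035,0,0,0,-1],[0,0,0.04,0,0,0,-1],[0,0,0.04,0,0,0,-1]]

```text
clock: 27.25
position: [565.6, -35.8, 126.2]
ee_rot: [0.007, 1.0, -0.0, 0.0]
contact_force: [0.1, 1.0, 0.1]
gripper_width: 15.7
```

Call:
apply_moves:
  increments:
    - [[0,0,0,0,0,0,-0.4],[0,0,0,0,0,0,-0.4],[0,0,0,0,0,0,-0.4],[0,0,-0.1,0,0,0,-0.4],[0,0,-0.4,0,0,0,-0.4],[0,0,-0.8,0,0,0,-0.2],[0,0,-0.9,0,0,0,-0.2],[0,0,-0.9,0,0,0,-0.2]]

```text
clock: 28.05
position: [566.4, -35.6, 218.8]
ee_rot: [0.007, 1.0, 0.001, 0.003]
contact_force: [0.2, -0.7, -0.5]
gripper_width: 34.2
```

```bash
python3 - <<'E'
from h import *
I=imgs(); 
save(I["side"],"g6.png",(210,120,350,240),5)
fit("tin_green",I,cams=("side",));fit("jar",I);fit("tin_blue",I)
go(430.5,269,220,89.2)
E
```

```text
tin_green [426.7 304.7]  cost 10.4 {'side': (0.73, 486)}
jar [590.4 371.1]  cost 30.3 {'top': (0.88, 287), 'side': (0.78, 506)}
tin_blue [450.4 390.2]  cost 33.6 {'top': (0.78, 285), 'side': (0.81, 538)}
t28.40 pos [565.  -35.9 214.6] tooly deg 89.2 tilt [-0.0025 -0.0004] F [-0.6 -0.3 -0.2] w 34.1
  -> shift [ 1.389  3.029 -0.052] turn z -0.00
```

View pics/g6.png

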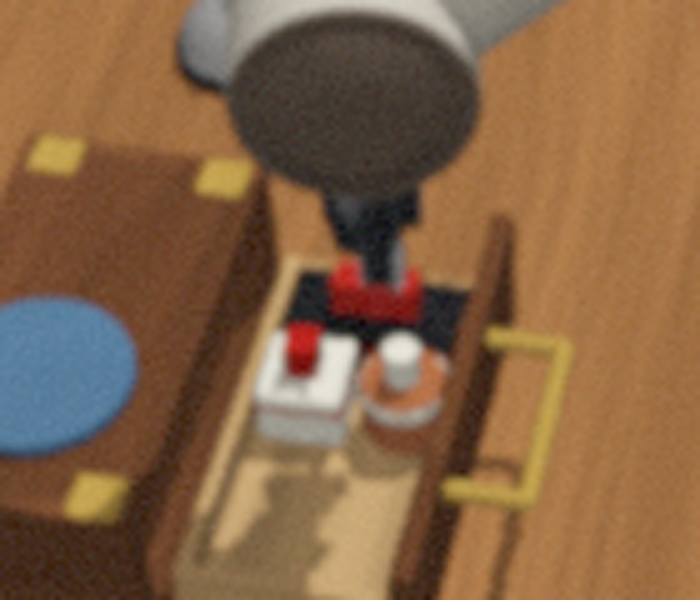

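Call:
apply_moves:
  increments:
    - [[0.4,1,0,0,0,0,-0.2],[0.4,1,0,0,0,0,-0.2],[0.4,1,0,0,0,0,-0.2]]

```text
clock: 28.7
position: [525.4, 67.8, 215.4]
ee_rot: [0.005, 1.0, -0.0, -0.001]
contact_force: [0.5, -0.5, -0.9]
gripper_width: 33.6
```

Call:
apply_moves:
  increments:
    - [[0.4,1,0,0,0,0,-0.2],[0.4,1,0,0,0,0,-0.2],[0.4,1,0,0,0,0,-0.2]]

```text
clock: 29.0
position: [487.2, 168.6, 215.7]
ee_rot: [0.005, 1.0, 0.0, -0.0]
contact_force: [-0.4, -0.4, 0.0]
gripper_width: 33.9
```

Call:
apply_moves:
  increments:
    - [[0.4,1,0,0,0,0,-0.2],[0.4,1,0,0,0,0,-0.2],[0.4,1,0,0,0,0,-0.2]]

```text
clock: 29.3
position: [449.0, 269.2, 215.7]
ee_rot: [0.005, 1.0, 0.0, 0.0]
contact_force: [1.3, -0.6, 0.0]
gripper_width: 34.1
```

```bash
python3 - <<'E'
from h import *
I=imgs(); 
save(I["side"],"k1.png",(210,250,370,400),5)
v=fit("tin_green",I,cams=("side",));fit("tin_green",I,cams=("top",))
go(427,304.7,140,89.2)
E
```

```text
tin_green [427.2 303.9]  cost 7.8 {'side': (0.68, 488)}
tin_green [426.4 304.2]  cost 10.0 {'top': (0.87, 301)}
t29.50 pos [449.9 265.  215.4] tooly deg 89.2 tilt [-0.0009 -0.0011] F [-0.   0.1  0.1] w 33.9
  -> shift [0.234 0.394 0.754] turn z -0.00
```

View pics/k1.png

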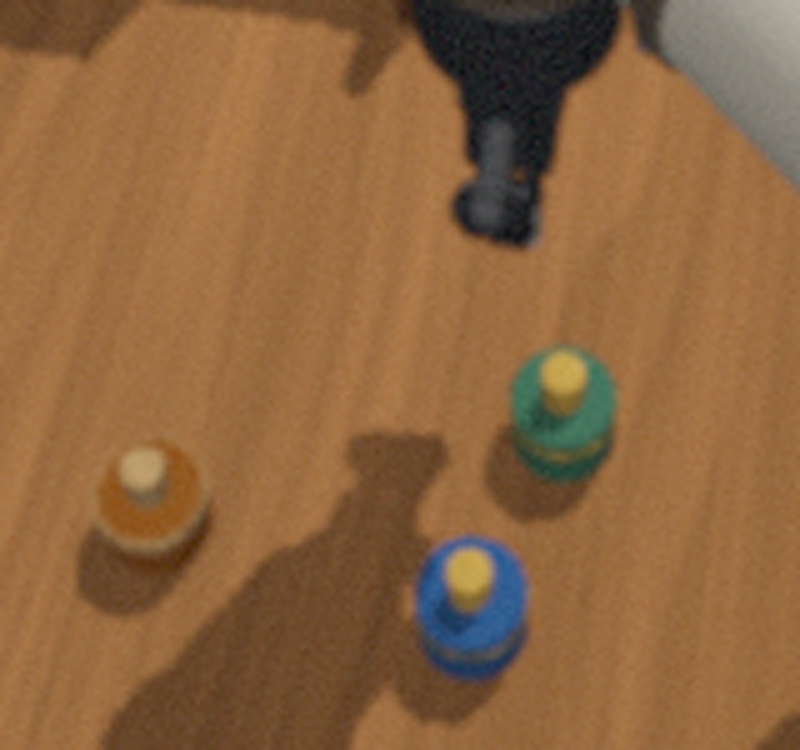

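Call:
apply_moves:
  increments:
    - [[0.23,0.39,0.3,0,0,0,-0.2],[0.23,0.39,0.6,0,0,0,-0.2],[0.23,0.39,0.85,0,0,0,-0.2],[0.23,0.39,0.97,0,0,0,-0.2],[0.23,0.39,1,0,0,0,-0.2],[0.23,0.39,1,0,0,0,-0.2],[0.23,0.39,1,0,0,0,-0.2]]

```text
clock: 30.2
position: [428.2, 305.4, 117.1]
ee_rot: [0.007, 1.0, 0.001, 0.001]
contact_force: [0.4, 0.0, -0.0]
gripper_width: 34.1
```

```bash
python3 - <<'E'
from h import *
I=imgs(); 
save(I["side"],"k2.png",(210,250,370,400),5)
go(426.9,304.2,115,89.2)
E
```

```text
t30.30 pos [427.9 305.5 117.2] tooly deg 89.2 tilt [0.0017 0.002 ] F [-0.  -0.4 -0.3] w 34.0
  -> shift [ 0.01  -0.013  0.022] turn z -0.00
```

View pics/k2.png

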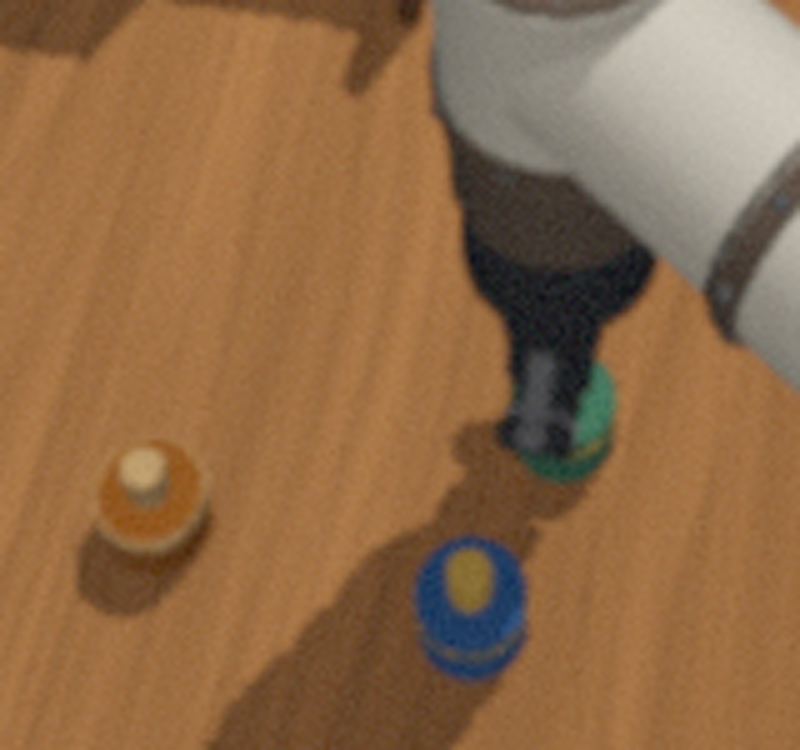

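Call:
apply_moves:
  increments:
    - [[0.01,-0.01,0.025,0,0,0,-0.2],[0.01,-0.01,0.025,0,0,0,-1],[0.01,-0.01,0.025,0,0,0,-1],[0.01,-0.01,0.025,0,0,0,-1],[0.01,-0.01,0.025,0,0,0,-1],[0.01,-0.01,0.025,0,0,0,-1]]

```text
clock: 30.9
position: [426.2, 304.1, 113.7]
ee_rot: [0.007, 1.0, -0.0, -0.0]
contact_force: [-1.8, -2.0, 5.6]
gripper_width: 15.8
```

Call:
apply_moves:
  increments:
    - [[0,0,-0.3,0,0,0,-1],[0,0,-0.7,0,0,0,-1],[0,0,-1,0,0,0,-1],[0,0,-1,0,0,0,-1]]

```text
clock: 31.3
position: [427.9, 306.2, 217.6]
ee_rot: [0.007, 1.0, 0.004, 0.003]
contact_force: [0.1, 1.2, -0.6]
gripper_width: 15.9
```

```bash
python3 - <<'E'
from h import *
I=imgs(); s=arm.read_state()["position"]
fit("tin_green",I,z=s[2]-114.5,cams=("side",))
go(*D(25.5,25),214,89.2)
E
```

```text
tin_green [425.4 308.8]  cost 274.2 {'side': (0.62, 263)}
t31.45 pos [425.7 303.9 212.3] tooly deg 89.2 tilt [-0.0016 -0.0008] F [-0.8 -0.2 -1.6] w 15.6
  -> shift [-1.954 -2.877 -0.018] turn z -0.00
```

Call:
apply_moves:
  increments:
    - [[-0.7,-1,0,0,0,0,-1],[-0.7,-1,0,0,0,0,-1],[-0.7,-1,0,0,0,0,-1]]

```text
clock: 31.75
position: [495.2, 200.6, 211.1]
ee_rot: [0.008, 1.0, -0.001, -0.002]
contact_force: [-0.0, 0.6, -1.3]
gripper_width: 15.5
```

Call:
apply_moves:
  increments:
    - [[-0.7,-1,0,0,0,0,-1],[-0.7,-1,0,0,0,0,-1],[-0.7,-1,0,0,0,0,-1]]

```text
clock: 32.05
position: [564.2, 99.2, 210.9]
ee_rot: [0.009, 1.0, -0.001, -0.002]
contact_force: [-1.0, 1.0, -1.3]
gripper_width: 15.9
```

Call:
apply_moves:
  increments:
    - [[-0.55,-0.88,0,0,0,0,-1],[-0.55,-0.88,0,0,0,0,-1],[-0.55,-0.88,0.2,0,0,0,-1],[-0.55,-0.88,0.4,0,0,0,-1],[-0.55,-0.88,0.4,0,0,0,-1]]

```text
clock: 32.55
position: [614.6, 12.3, 167.9]
ee_rot: [0.008, 1.0, -0.001, -0.005]
contact_force: [-0.3, 0.0, -2.1]
gripper_width: 15.9
```

```bash
python3 - <<'E'
from h import *
I=imgs(); s=arm.read_state(); x,y,z=s["position"]
go(*D(25.5,25),128,89.2)
overlay(I,"side",[("tin_green",x,y,A,z-114.5)],"k4.png",(210,120,350,240))
E
```

```text
t32.65 pos [616.7  13.4 171.9] tooly deg 89.2 tilt [-0.0032 -0.0011] F [-0.1  0.1  0.2] w 15.6
  -> shift [-0.003 -0.     0.439] turn z 0.00
```

View pics/k4.png

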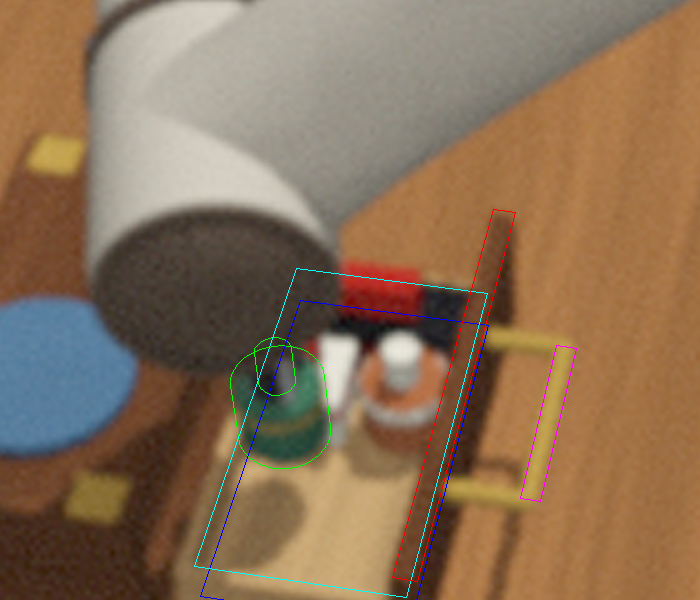

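Call:
apply_moves:
  increments:
    - [[0,0,0.15,0,0,0,-1],[0,0,0.3,0,0,0,-1],[0,0,0.38,0,0,0,-1],[0,0,0.41,0,0,0,-1],[0,0,0.43,0,0,0,-1],[0,0,0.43,0,0,0,-1],[0,0,0.43,0,0,0,-1]]

```text
clock: 33.35
position: [617.5, 13.6, 131.1]
ee_rot: [0.007, 1.0, 0.0, 0.001]
contact_force: [0.2, 0.4, -0.8]
gripper_width: 16.1
```

Call:
apply_moves:
  increments:
    - [[0,0,0.02,0,0,0,-1],[0,0,0.03,0,0,0,-1],[0,0,0.035,0,0,0,-1],[0,0,0.035,0,0,0,-1]]

```text
clock: 33.75
position: [617.4, 13.5, 127.8]
ee_rot: [0.007, 1.0, -0.0, 0.0]
contact_force: [-1.4, 0.4, 6.1]
gripper_width: 15.6
```

Call:
apply_moves:
  increments:
    - [[0,0,0,0,0,0,-0.4],[0,0,0,0,0,0,-0.4],[0,0,0,0,0,0,-0.4],[0,0,-0.1,0,0,0,-0.4],[0,0,-0.4,0,0,0,-0.4],[0,0,-0.8,0,0,0,-0.2],[0,0,-0.9,0,0,0,-0.2],[0,0,-0.9,0,0,0,-0.2]]

```text
clock: 34.55
position: [618.2, 13.7, 220.0]
ee_rot: [0.007, 1.0, 0.001, 0.003]
contact_force: [0.4, -0.3, -0.4]
gripper_width: 34.1
```

```bash
python3 - <<'E'
from h import *
I=imgs(); 
save(I["side"],"k6.png",(210,120,350,240),5)
fit("jar",I);fit("tin_blue",I)
go(590,370.5,220,89.2)
E
```

```text
jar [589.  370.4]  cost 13.5 {'top': (0.64, 315), 'side': (0.8, 525)}
tin_blue [450. 390.]  cost 19.2 {'side': (0.9, 505)}
t34.85 pos [616.6  13.4 215.4] tooly deg 89.2 tilt [-0.0029 -0.0007] F [ 0.2 -1.3 -0.4] w 34.0
  -> shift [ 0.317  3.567 -0.048] turn z -0.00
```

View pics/k6.png

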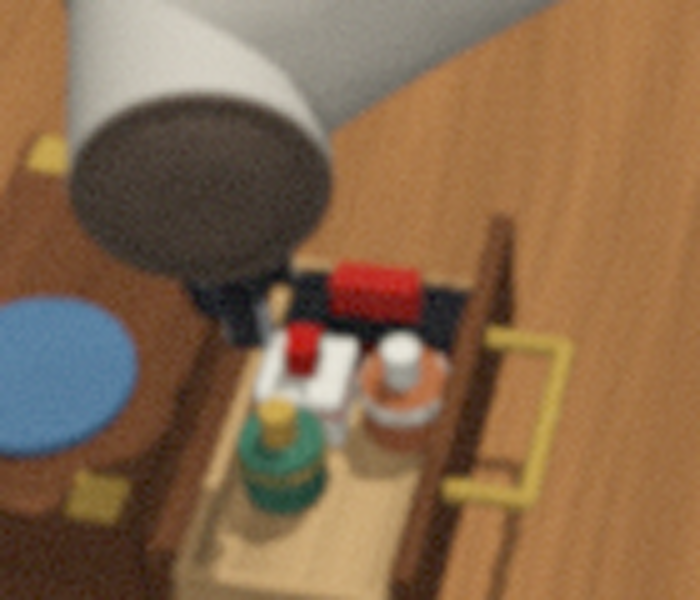

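Green is standing in the drawer. Now the jar at (589.8, 370.4).

Call:
apply_moves:
  increments:
    - [[0.1,1,0,0,0,0,-0.2],[0.1,1,0,0,0,0,-0.2],[0.1,1,0,0,0,0,-0.2]]

```text
clock: 35.15
position: [608.3, 118.2, 215.9]
ee_rot: [0.004, 1.0, 0.0, -0.0]
contact_force: [1.2, -0.9, -0.0]
gripper_width: 34.1
```

Call:
apply_moves:
  increments:
    - [[0.1,1,0,0,0,0,-0.2],[0.1,1,0,0,0,0,-0.2],[0.1,1,0,0,0,0,-0.2]]

```text
clock: 35.45
position: [599.6, 218.5, 215.8]
ee_rot: [0.004, 1.0, 0.0, -0.0]
contact_force: [0.9, 0.7, 0.3]
gripper_width: 34.0
```

Call:
apply_moves:
  increments:
    - [[0.1,1,0,0,0,0,-0.2],[0.1,1,0,0,0,0,-0.2],[0.1,1,0,0,0,0,-0.2]]

```text
clock: 35.75
position: [590.9, 318.5, 215.6]
ee_rot: [0.005, 1.0, 0.0, -0.0]
contact_force: [0.1, -0.5, 0.5]
gripper_width: 34.1
```

```bash
python3 - <<'E'
from h import *
I=imgs(); fit("jar",I,cams=("side",)); fit("jar",I,cams=("top",))
go(589.8,370.4,140,89.2)
E
```

```text
jar [589.7 369.6]  cost 2.1 {'side': (0.82, 530)}
jar [589.7 371.1]  cost 4.9 {'top': (0.77, 308)}
t35.95 pos [591.4 312.8 216.2] tooly deg 89.1 tilt [-0.0014 -0.0012] F [ 0.1 -0.4  0. ] w 33.9
  -> shift [0.023 0.577 0.761] turn z -0.00
```

Call:
apply_moves:
  increments:
    - [[0.02,0.4,0,0,0,0,-0.2],[0.02,0.57,0.3,0,0,0,-0.2],[0.02,0.57,0.6,0,0,0,-0.2],[0.02,0.57,0.85,0,0,0,-0.2],[0.02,0.57,0.97,0,0,0,-0.2],[0.02,0.57,1,0,0,0,-0.2],[0.02,0.57,1,0,0,0,-0.2],[0.02,0.57,1,0,0,0,-0.2]]

```text
clock: 36.75
position: [591.2, 371.0, 118.7]
ee_rot: [0.007, 1.0, 0.001, 0.001]
contact_force: [0.4, 0.1, -0.0]
gripper_width: 34.3
```

```bash
python3 - <<'E'
from h import *
I=imgs(); 
save(I["side"],"l2.png",(190,250,350,400),5)
go(589.8,370.4,112.5,89.2)
E
```

```text
t36.85 pos [590.9 371.2 118.7] tooly deg 89.2 tilt [0.0023 0.0019] F [-0.2 -0.6 -0.2] w 34.2
  -> shift [ 0.011 -0.008  0.062] turn z -0.00
```

View pics/l2.png

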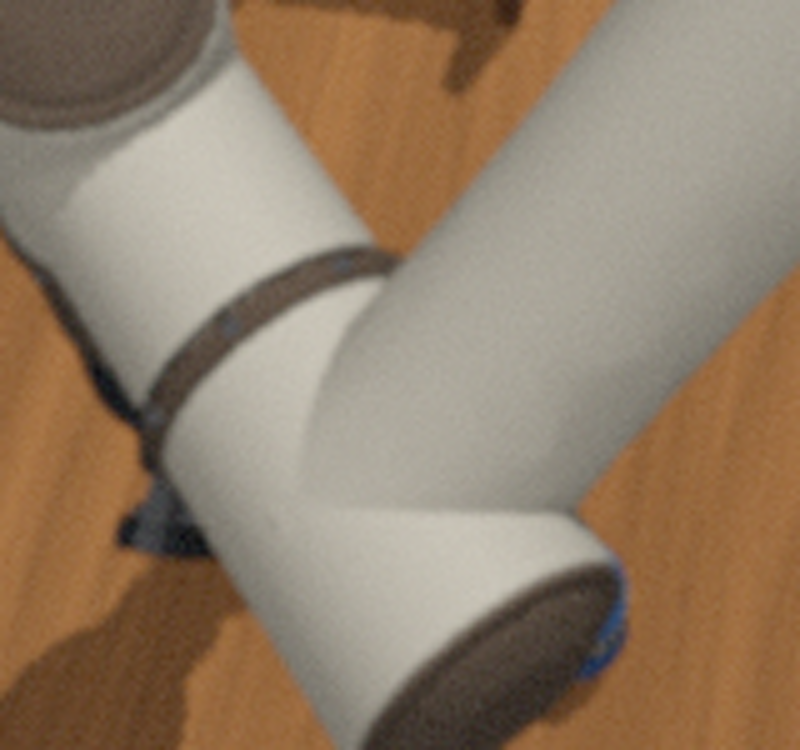

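Call:
apply_moves:
  increments:
    - [[0.01,-0.01,0.055,0,0,0,-0.2],[0.01,-0.01,0.055,0,0,0,-0.2],[0.01,-0.01,0.055,0,0,0,-1],[0.01,-0.01,0.055,0,0,0,-1],[0.01,-0.01,0.055,0,0,0,-1],[0.01,-0.01,0.055,0,0,0,-1],[0.01,-0.01,0.055,0,0,0,-1]]

```text
clock: 37.55
position: [589.3, 370.0, 111.6]
ee_rot: [0.007, 1.0, 0.0, 0.0]
contact_force: [0.4, -0.1, 2.0]
gripper_width: 16.1
```

Call:
apply_moves:
  increments:
    - [[0,0,-0.3,0,0,0,-1],[0,0,-0.7,0,0,0,-1],[0,0,-1,0,0,0,-1],[0,0,-1,0,0,0,-1]]

```text
clock: 37.95
position: [591.1, 371.4, 217.2]
ee_rot: [0.007, 1.0, 0.003, 0.004]
contact_force: [0.9, 0.8, -1.1]
gripper_width: 16.0
```

```bash
python3 - <<'E'
from h import *
I=imgs()
save(I["side"],"l3.png",(190,250,350,400),4)
fit("tin_blue",I,cams=("side",)); go(*D(-25.5,25.5),214,89.2)
E
```

```text
tin_blue none
t38.10 pos [588.5 369.5 210.1] tooly deg 89.2 tilt [-0.0023 -0.0008] F [-0.1 -0.4 -1.9] w 15.9
  -> shift [ 0.174 -3.553 -0.036] turn z -0.00
```

View pics/l3.png

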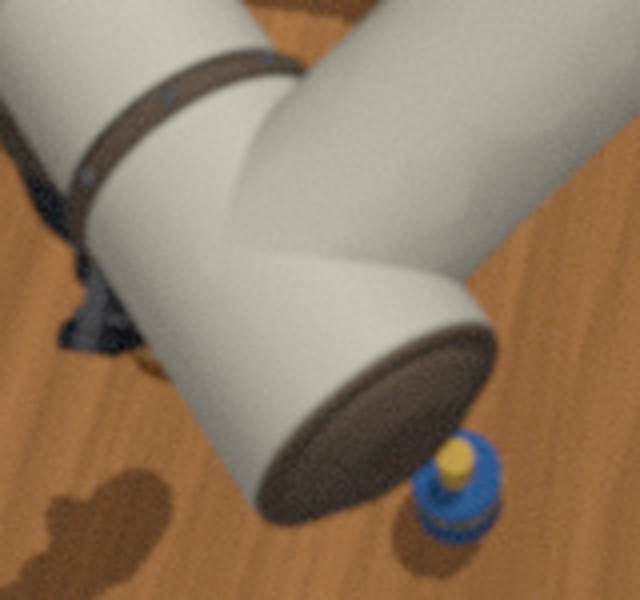

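Jar lifted. Carry it to the front cell of the second column.

Call:
apply_moves:
  increments:
    - [[0.04,-1,-0.03,0,0,0,-1],[0.04,-1,-0.03,0,0,0,-1],[0.04,-1,-0.03,0,0,0,-1]]

```text
clock: 38.4
position: [582.1, 264.4, 212.2]
ee_rot: [0.01, 1.0, -0.002, -0.003]
contact_force: [0.6, 0.7, -0.5]
gripper_width: 16.1
```

Call:
apply_moves:
  increments:
    - [[0.04,-1,0,0,0,0,-1],[0.04,-1,0,0,0,0,-1],[0.04,-1,0,0,0,0,-1]]

```text
clock: 38.7
position: [576.4, 164.8, 212.3]
ee_rot: [0.01, 1.0, -0.002, -0.003]
contact_force: [0.0, -0.1, -1.6]
gripper_width: 15.5
```

Call:
apply_moves:
  increments:
    - [[0.05,-1,0,0,0,0,-1],[0.05,-1,0,0,0,0,-1],[0.05,-1,0,0,0,0,-1]]

```text
clock: 39.0
position: [570.2, 65.7, 212.5]
ee_rot: [0.01, 1.0, -0.001, -0.003]
contact_force: [-0.1, 0.2, -0.9]
gripper_width: 15.4
```

Call:
apply_moves:
  increments:
    - [[0.03,-0.4,0,0,0,0,-1],[0.03,-0.55,0.1,0,0,0,-1],[0.03,-0.55,0.3,0,0,0,-1],[0.03,-0.55,0.4,0,0,0,-1],[0.03,-0.55,0.4,0,0,0,-1]]

```text
clock: 39.5
position: [567.1, 15.5, 171.7]
ee_rot: [0.007, 1.0, -0.001, -0.003]
contact_force: [0.0, 0.7, -1.7]
gripper_width: 16.0
```

```bash
python3 - <<'E'
from h import *
I=imgs(); s=arm.read_state(); x,y,z=s["position"]
go(*D(-25.5,25.5),128,89.2)
overlay(I,"side",[("jar",x,y,A,z-112)],"l4.png",(210,120,350,240))
E
```

```text
t39.60 pos [568.5  15.9 174. ] tooly deg 89.3 tilt [-0.0006 -0.0005] F [-0.2  0.6 -0.5] w 16.1
  -> shift [ 0.026 -0.013  0.461] turn z 0.00
```

View pics/l4.png

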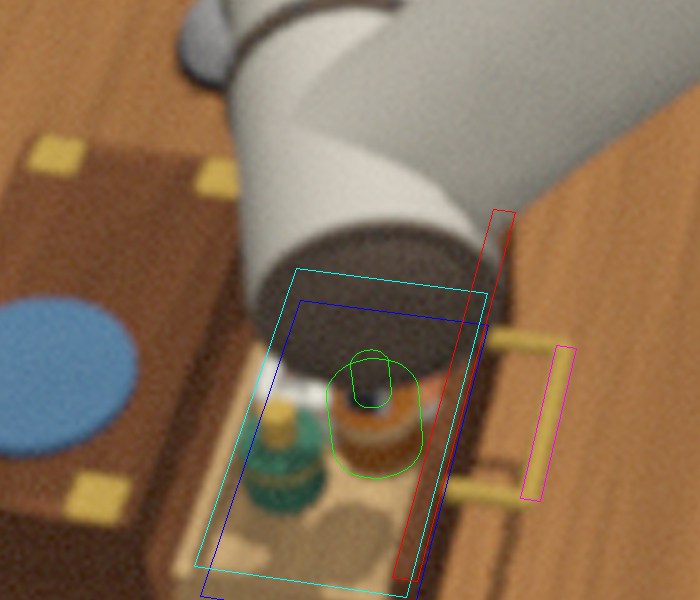

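Call:
apply_moves:
  increments:
    - [[0.03,-0.01,0,0,0,0,-1],[0.03,-0.01,0.15,0,0,0,-1],[0.03,-0.01,0.3,0,0,0,-1],[0.03,-0.01,0.4,0,0,0,-1],[0.03,-0.01,0.44,0,0,0,-1],[0.03,-0.01,0.45,0,0,0,-1],[0.03,-0.01,0.45,0,0,0,-1]]

```text
clock: 40.3
position: [565.5, 14.3, 129.9]
ee_rot: [0.007, 1.0, 0.0, 0.0]
contact_force: [-0.4, 0.0, -0.9]
gripper_width: 15.5
```

Call:
apply_moves:
  increments:
    - [[0,0,0.02,0,0,0,-1],[0,0,0.035,0,0,0,-1],[0,0,0.042,0,0,0,-1],[0,0,0.042,0,0,0,-1]]

```text
clock: 40.7
position: [565.3, 14.3, 125.5]
ee_rot: [0.007, 1.0, 0.0, 0.0]
contact_force: [-0.5, 0.3, 0.3]
gripper_width: 15.3
```

Call:
apply_moves:
  increments:
    - [[0,0,0,0,0,0,-0.4],[0,0,0,0,0,0,-0.4],[0,0,0,0,0,0,-0.4],[0,0,-0.1,0,0,0,-0.4],[0,0,-0.4,0,0,0,-0.4],[0,0,-0.8,0,0,0,-0.2],[0,0,-0.9,0,0,0,-0.2],[0,0,-0.9,0,0,0,-0.2]]

```text
clock: 41.5
position: [566.1, 14.5, 218.1]
ee_rot: [0.007, 1.0, 0.001, 0.003]
contact_force: [-0.1, -0.2, 0.1]
gripper_width: 34.3
```

```bash
python3 - <<'E'
from h import *
I=imgs(); 
save(I["side"],"l6.png",(210,120,350,240),5)
fit("tin_blue",I,cams=("side",)); fit("tin_blue",I,cams=("top",))
go(450.3,390.2,214,89.2)
E
```

```text
tin_blue [622.2 -51.9]  cost 66.0 {'side': (0.51, 272)}
tin_blue [451.4 390.8]  cost 5.3 {'top': (0.88, 344)}
t41.70 pos [564.3  14.  213.7] tooly deg 89.2 tilt [-0.0031 -0.0006] F [ 0.  -0.8 -0.4] w 34.2
  -> shift [ 1.195e+00  3.745e+00 -1.000e-03] turn z -0.00
```

View pics/l6.png

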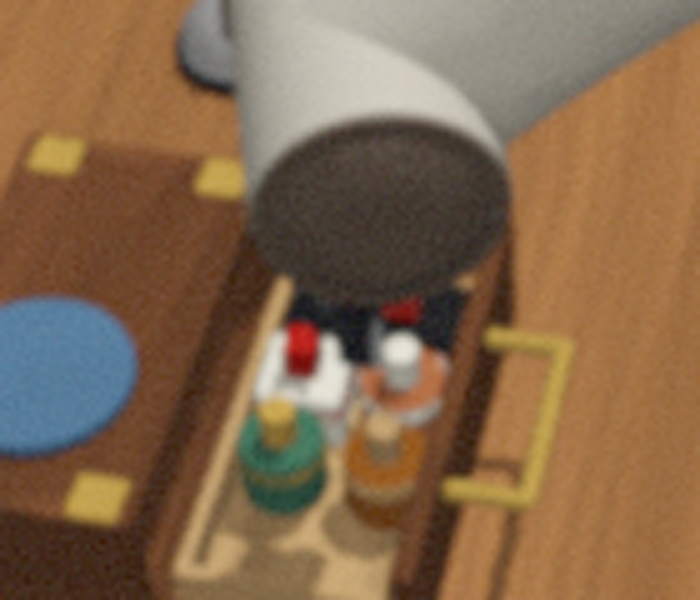

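Jar placed. Now the blue tin.

Call:
apply_moves:
  increments:
    - [[0.3,1,0,0,0,0,-0.2],[0.3,1,0,0,0,0,-0.2],[0.3,1,0,0,0,0,-0.2]]

```text
clock: 42.0
position: [535.3, 118.1, 213.9]
ee_rot: [0.005, 1.0, -0.0, -0.001]
contact_force: [-0.1, -0.4, -0.8]
gripper_width: 34.0
```

Call:
apply_moves:
  increments:
    - [[0.3,1,0,0,0,0,-0.2],[0.3,1,0,0,0,0,-0.2],[0.3,1,0,0,0,0,-0.2]]

```text
clock: 42.3
position: [506.9, 218.7, 214.1]
ee_rot: [0.005, 1.0, -0.0, -0.001]
contact_force: [-0.3, 0.5, -0.5]
gripper_width: 34.4
```

Call:
apply_moves:
  increments:
    - [[0.3,1,0,0,0,0,-0.2],[0.3,1,0,0,0,0,-0.2],[0.3,1,0,0,0,0,-0.2]]

```text
clock: 42.6
position: [478.6, 319.0, 214.1]
ee_rot: [0.005, 1.0, -0.0, -0.0]
contact_force: [0.3, -0.6, -0.4]
gripper_width: 34.3
```

```bash
python3 - <<'E'
from h import *
I=imgs(); 
fit("tin_blue",I,cams=("side",)); fit("tin_blue",I,cams=("top",))
go(450.7,390.4,140,89.2)
E
```

```text
tin_blue [451.1 389.6]  cost 15.5 {'side': (0.88, 514)}
tin_blue [451.6 390.8]  cost 7.9 {'top': (0.54, 332)}
t42.80 pos [479.4 314.2 214.3] tooly deg 89.1 tilt [-0.0017 -0.0018] F [-0.  -0.3  0.1] w 33.9
  -> shift [0.297 0.759 0.742] turn z -0.00
```

Call:
apply_moves:
  increments:
    - [[0.2,0.45,0,0,0,0,-0.2],[0.28,0.75,0.3,0,0,0,-0.2],[0.28,0.75,0.6,0,0,0,-0.2],[0.28,0.75,0.85,0,0,0,-0.2],[0.28,0.75,0.94,0,0,0,-0.2],[0.28,0.75,0.97,0,0,0,-0.2],[0.28,0.75,0.97,0,0,0,-0.2],[0.28,0.75,0.97,0,0,0,-0.2]]

```text
clock: 43.6
position: [453.4, 391.0, 119.7]
ee_rot: [0.007, 1.0, 0.001, 0.001]
contact_force: [0.1, 0.0, -0.2]
gripper_width: 34.3
```

```bash
python3 - <<'E'
from h import *
I=imgs(); save(I["side"],"m1.png",(210,270,370,400),5)
go(451,390.2,114.5,89.2)
E
```

```text
t43.70 pos [453.1 391.2 119.6] tooly deg 89.2 tilt [0.0016 0.0021] F [-0.1  1.4  0.2] w 34.2
  -> shift [ 0.021 -0.01   0.051] turn z -0.00
```

View pics/m1.png

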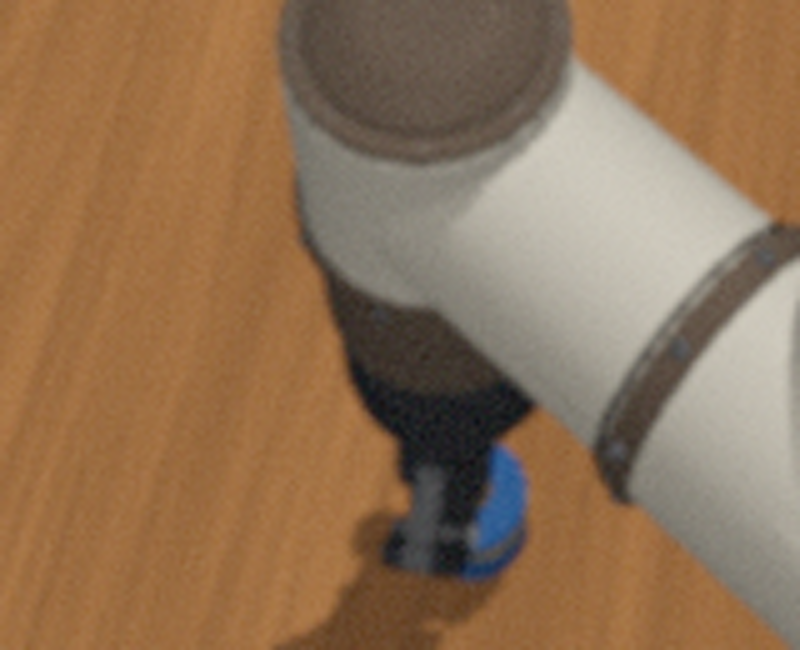

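Call:
apply_moves:
  increments:
    - [[0.02,-0.01,0.045,0,0,0,-0.2],[0.02,-0.01,0.045,0,0,0,-0.2],[0.02,-0.01,0.045,0,0,0,-1],[0.02,-0.01,0.045,0,0,0,-1],[0.02,-0.01,0.045,0,0,0,-1],[0.02,-0.01,0.045,0,0,0,-1],[0.02,-0.01,0.045,0,0,0,-1]]

```text
clock: 44.4
position: [450.6, 390.1, 113.9]
ee_rot: [0.007, 1.0, 0.0, 0.0]
contact_force: [0.0, 0.9, 0.6]
gripper_width: 15.9
```

Call:
apply_moves:
  increments:
    - [[0,0,-0.3,0,0,0,-1],[0,0,-0.7,0,0,0,-1],[0,0,-1,0,0,0,-1],[0,0,-1,0,0,0,-1]]

```text
clock: 44.8
position: [452.0, 391.5, 218.7]
ee_rot: [0.007, 1.0, 0.004, 0.003]
contact_force: [0.9, 0.8, -1.0]
gripper_width: 15.8
```

```bash
python3 - <<'E'
from h import *
I=imgs(); save(I["side"],"m2.png",(210,270,370,400),4)
print(D(0,74.5));go(*D(0,74.5),214,89.2)
E
```

```text
[592.04018244  63.19273804]
t44.90 pos [450.3 389.7 214. ] tooly deg 89.2 tilt [-0.0002  0.0009] F [ 0.7 -0.3 -1.6] w 15.5
  -> shift [-1.466 -3.244 -0.004] turn z -0.00
```

View pics/m2.png

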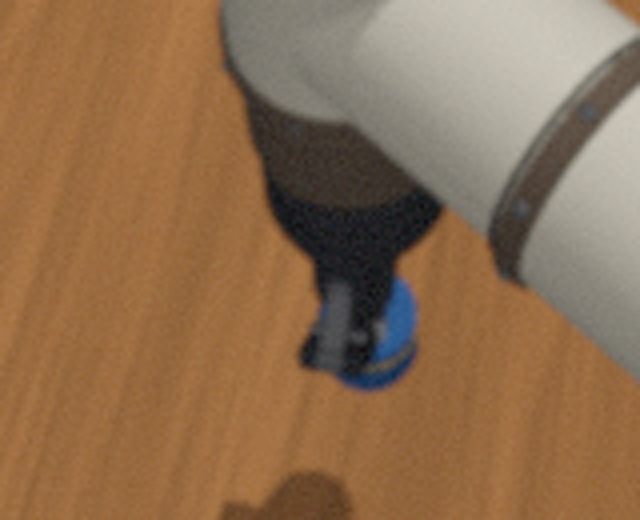

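Call:
apply_moves:
  increments:
    - [[-0.45,-1,0,0,0,0,-1],[-0.45,-1,0,0,0,0,-1],[-0.45,-1,0,0,0,0,-1]]

```text
clock: 45.2
position: [493.9, 284.9, 211.5]
ee_rot: [0.009, 1.0, -0.002, -0.002]
contact_force: [0.2, 0.2, 0.0]
gripper_width: 15.9
```

Call:
apply_moves:
  increments:
    - [[-0.45,-1,0,0,0,0,-1],[-0.45,-1,0,0,0,0,-1],[-0.45,-1,0,0,0,0,-1]]

```text
clock: 45.5
position: [537.8, 184.7, 211.8]
ee_rot: [0.009, 1.0, -0.001, -0.002]
contact_force: [-0.2, 0.1, -1.1]
gripper_width: 16.1
```

Call:
apply_moves:
  increments:
    - [[-0.45,-1,0,0,0,0,-1],[-0.45,-1,0,0,0,0,-1],[-0.45,-1,0,0,0,0,-1]]

```text
clock: 45.8
position: [581.7, 84.5, 211.9]
ee_rot: [0.009, 1.0, -0.001, -0.001]
contact_force: [0.2, -0.7, -1.7]
gripper_width: 16.1
```

Call:
apply_moves:
  increments:
    - [[-0.11,-0.25,0.1,0,0,0,-1],[-0.11,-0.25,0.25,0,0,0,-1],[-0.11,-0.25,0.4,0,0,0,-1],[-0.11,-0.25,0.4,0,0,0,-1]]

```text
clock: 46.2
position: [590.0, 62.8, 170.2]
ee_rot: [0.007, 1.0, -0.001, -0.004]
contact_force: [0.8, -0.1, -1.4]
gripper_width: 15.7
```

```bash
python3 - <<'E'
from h import *
I=imgs(); s=arm.read_state(); x,y,z=s["position"]
go(*D(0,74.5),130,89.2)
overlay(I,"side",[("tin_blue",x,y,A,z-114)],"m4.png",(210,120,350,240))
E
```

```text
t46.30 pos [591.6  63.4 172.9] tooly deg 89.2 tilt [-0.0018 -0.0008] F [ 0.7  1.2 -1.1] w 15.9
  -> shift [-0.005 -0.001  0.429] turn z 0.00
```

View pics/m4.png

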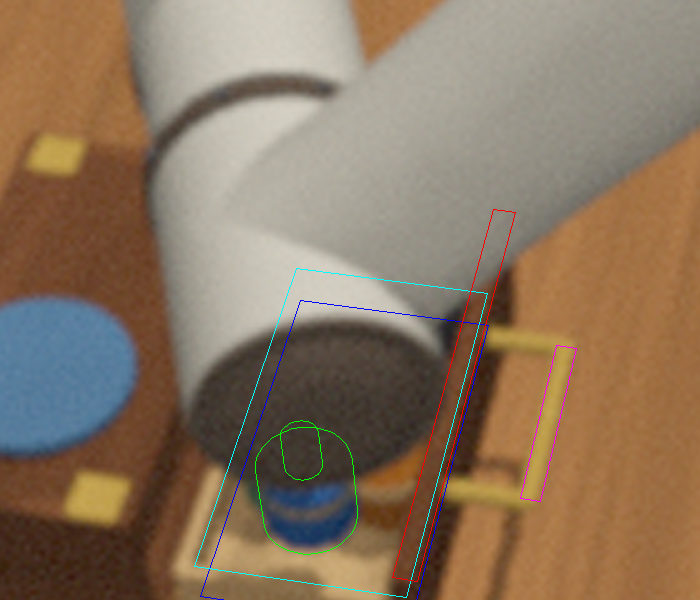

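Call:
apply_moves:
  increments:
    - [[0,0,0.15,0,0,0,-1],[0,0,0.3,0,0,0,-1],[0,0,0.38,0,0,0,-1],[0,0,0.42,0,0,0,-1],[0,0,0.43,0,0,0,-1],[0,0,0.43,0,0,0,-1],[0,0,0.43,0,0,0,-1]]

```text
clock: 47.0
position: [592.3, 63.0, 131.4]
ee_rot: [0.007, 1.0, 0.0, 0.001]
contact_force: [-0.2, -0.2, -1.5]
gripper_width: 15.7
```

Call:
apply_moves:
  increments:
    - [[0,0,0.02,0,0,0,-1],[0,0,0.035,0,0,0,-1],[0,0,0.042,0,0,0,-1],[0,0,0.042,0,0,0,-1]]

```text
clock: 47.4
position: [592.2, 63.0, 127.8]
ee_rot: [0.007, 1.0, -0.0, 0.001]
contact_force: [-1.6, 0.8, 4.6]
gripper_width: 15.7
```

Call:
apply_moves:
  increments:
    - [[0,0,0,0,0,0,-0.4],[0,0,0,0,0,0,-0.4],[0,0,0,0,0,0,-0.4],[0,0,-0.1,0,0,0,-0.4],[0,0,-0.4,0,0,0,-0.4],[0,0,-0.8,0,0,0,-0.4],[0,0,-0.9,0,0,0,-0.4],[0,0,-0.9,0,0,0,-0.4]]

```text
clock: 48.2
position: [592.8, 63.2, 219.3]
ee_rot: [0.007, 1.0, 0.001, 0.003]
contact_force: [-0.1, 0.6, -0.4]
gripper_width: 25.6
```

Call:
apply_moves:
  increments:
    - [[0.85,0.5,0,0,0,0,-1],[0.85,0.9,0,0,0,0,-1],[0.85,0.9,0,0,0,0,-1]]

```text
clock: 48.5
position: [505.5, 154.9, 215.0]
ee_rot: [0.007, 1.0, -0.001, -0.002]
contact_force: [0.5, 0.9, -0.1]
gripper_width: 0.1
```

Call:
apply_moves:
  increments:
    - [[0.3,1,0,0,0,0,-1],[0.3,1,0,0,0,0,-1],[0.3,1,0,0,0,0,-1]]

```text
clock: 48.8
position: [478.0, 258.3, 215.2]
ee_rot: [0.004, 1.0, -0.0, -0.001]
contact_force: [0.0, 0.0, -0.5]
gripper_width: -0.0
```

```bash
python3 - <<'E'
from h import *
I=imgs(); save(I["side"],"n1.png",(200,110,350,240),5);save(I["top"],"n2.png",(250,60,410,210),5); st()
E
```

```text
t48.90 pos [478.5 255.3 215. ] tooly deg 89.3 tilt [-0.0025 -0.0019] F [-0.  -0.7 -0.9] w 0.0
```

View pics/n1.png

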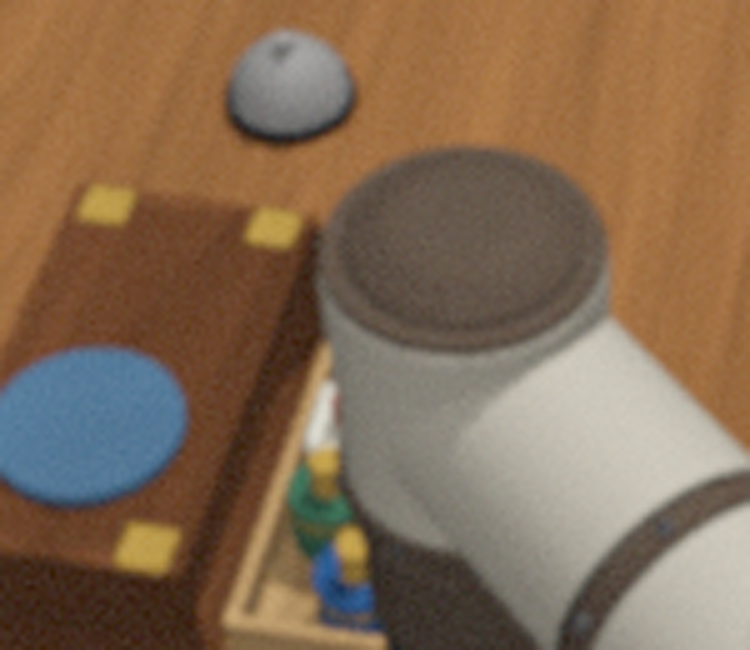

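View pics/n2.png

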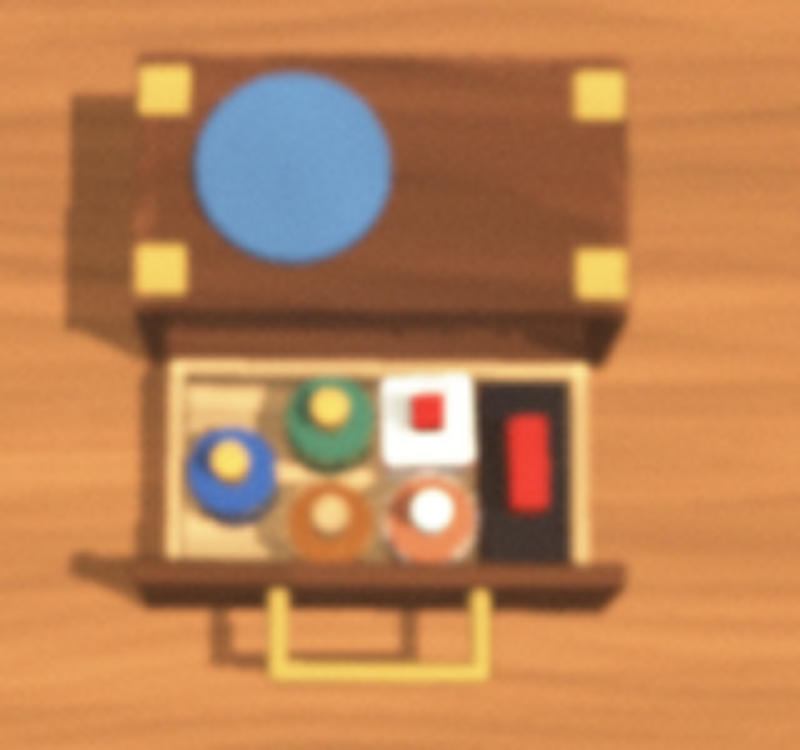

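```bash
python3 - <<'E'
from h import *
I=imgs()
for c in I:
    print(c,[(d["conf"],d["box"]) for d in arm.outline_of("box_light",I[c])[:2]]); save(I[c],f"o_{c}.png")
go(508.5,-12,190,89.2)
E
```

```text
top [(0.24, [324.2, 163.3, 95.2, 69.7])]
side []
t49.10 pos [479.7 253.1 215.9] tooly deg 89.1 tilt [-0.0012 -0.001 ] F [-0.1  0.5 -0.2] w 0.2
  -> shift [-0.331 -2.646  0.261] turn z -0.00
```

View pics/o_top.png

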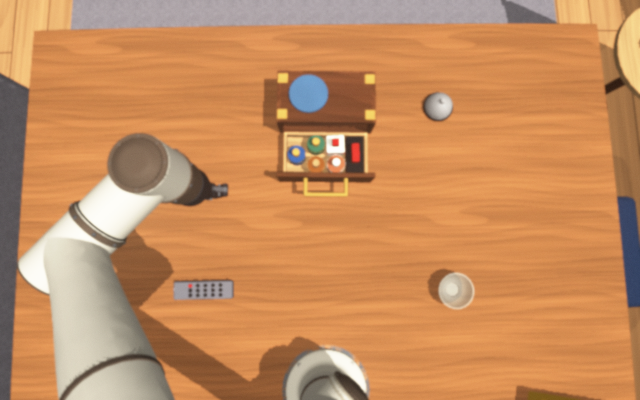

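View pics/o_side.png

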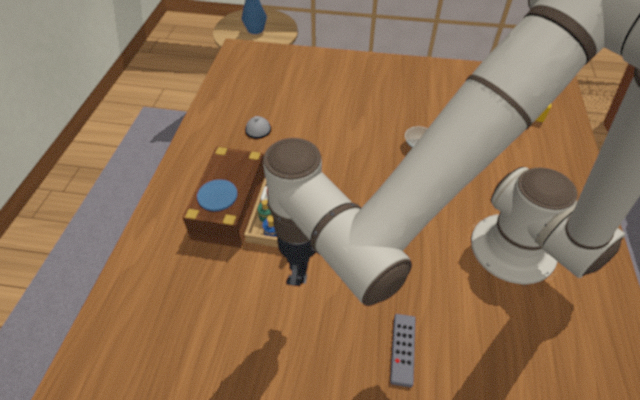

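```bash
python3 - <<'E'
from h import *
I=imgs(); T=I["top"]
t=lambda x,y,k,ox,oy:(ox+(x+.5)/k-.5,oy+(y+.5)/k-.5)
print("open", onz(T,t(380,672,5,250,60),64), "shut",onz(T,t(265,390,4,260,50),64))
print("panel top front edge open",onz(T,t(380,585,5,250,60),84),"shut",onz(T,t(265,319,4,260,50),84))
print([onz(T,d["at"],64) for d in arm.mark_of("drawer_handle",T)])
save(T,"p1.png",(260,130,400,210),5)
E
```

```text
open [485.89817165  -9.13967421] shut [604.25805344 -12.47458726]
panel top front edge open [525.91939921  -9.52202125] shut [643.91126632 -12.84165864]
[array([487.93251944,  -6.96110227])]
```

View pics/p1.png

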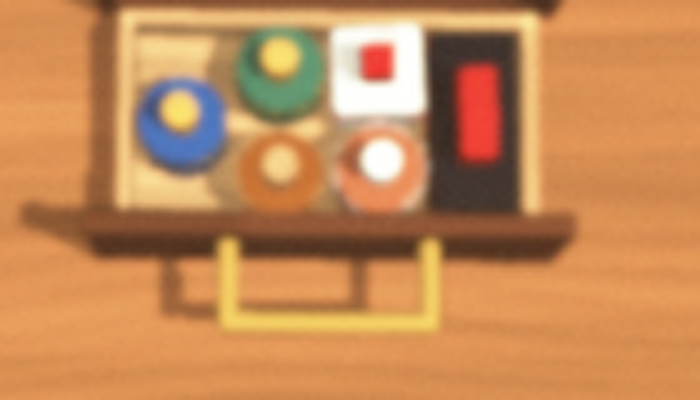

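Call:
apply_moves:
  increments:
    - [[-0.1,-1,0,0,0,0,-1],[-0.1,-1,0,0,0,0,-1],[-0.1,-1,0,0,0,0,-1]]

```text
clock: 49.55
position: [487.4, 149.4, 216.3]
ee_rot: [0.01, 1.0, -0.001, -0.001]
contact_force: [-1.0, -0.3, -0.5]
gripper_width: 0.2
```

Call:
apply_moves:
  increments:
    - [[-0.1,-1,0,0,0,0,-1],[-0.1,-1,0,0,0,0,-1],[-0.1,-1,0,0,0,0,-1]]

```text
clock: 49.85
position: [496.3, 49.6, 216.5]
ee_rot: [0.011, 1.0, -0.0, -0.001]
contact_force: [0.7, 0.9, -0.9]
gripper_width: -0.1
```

Call:
apply_moves:
  increments:
    - [[-0.13,-0.65,0.25,0,0,0,-1],[-0.13,-0.65,0.4,0,0,0,-1],[-0.13,-0.65,0.4,0,0,0,-1],[-0.13,-0.65,0.4,0,0,0,-1]]

```text
clock: 50.25
position: [509.0, -11.1, 176.5]
ee_rot: [0.008, 1.0, -0.0, -0.0]
contact_force: [1.1, 0.9, 0.1]
gripper_width: -0.3
```

```bash
python3 - <<'E'
from h import *
I=imgs(); save(I["side"],"q1.png",(210,120,350,240),5)
go(508.5,-12,124,89.2)
E
```

```text
t50.35 pos [509.5 -10.1 177.4] tooly deg 89.2 tilt [0.002  0.0004] F [ 0.1  0.3 -0.3] w -0.1
  -> shift [ 0.011 -0.019  0.534] turn z 0.00
```

View pics/q1.png

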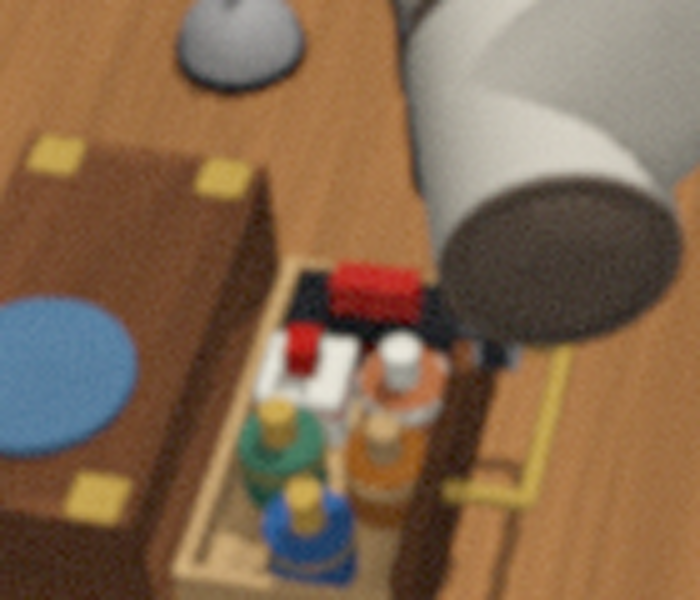

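Call:
apply_moves:
  increments:
    - [[0.01,0,0.15,0,0,0,-1],[0.01,0,0.3,0,0,0,-1],[0.01,0,0.42,0,0,0,-1],[0.01,0,0.51,0,0,0,-1],[0.01,0,0.51,0,0,0,-1]]

```text
clock: 50.85
position: [507.4, -10.6, 124.7]
ee_rot: [0.007, 1.0, -0.0, -0.001]
contact_force: [0.0, 0.1, 0.6]
gripper_width: -0.3
```

Call:
apply_moves:
  increments:
    - [[0.04,0,0,0,0,0,-1],[0.08,0,0,0,0,0,-1],[0.1,0,0,0,0,0,-1],[0.1,0,0,0,0,0,-1]]

```text
clock: 51.25
position: [501.3, -10.1, 127.0]
ee_rot: [0.006, 1.0, 0.001, 0.005]
contact_force: [8.4, -0.9, -4.6]
gripper_width: 0.3
```

Call:
apply_moves:
  increments:
    - [[-0.05,0,0,0,0,0,-1],[-0.1,0,0,0,0,0,-1],[-0.15,0,0,0,0,0,-1],[-0.2,0,0,0,0,0,-1],[-0.26,0,0,0,0,0,-1],[-0.33,0,0,0,0,0,-1],[-0.4,0,0,0,0,0,-1],[-0.47,0,0,0,0,0,-1],[-0.54,0,0,0,0,0,-1],[-0.61,0,0,0,0,0,-1]]

```text
clock: 52.25
position: [559.0, -12.0, 125.2]
ee_rot: [0.007, 1.0, -0.0, -0.001]
contact_force: [-3.1, -2.7, 0.8]
gripper_width: -0.3
```

```bash
python3 - <<'E'
from h import *
I=imgs(); save(I["side"],"q2.png",(200,120,350,240),5); st()
E
```

```text
t52.35 pos [560.7 -11.4 125.5] tooly deg 89.2 tilt [0.0031 0.0007] F [-0.  -0.1 -0.1] w 0.1
```

View pics/q2.png

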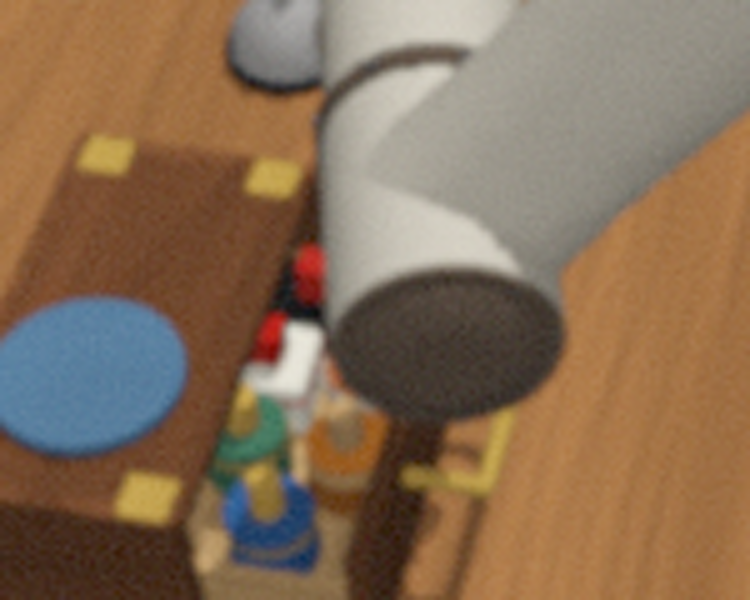

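Going in smoothly, items upright. Continue pushing.

Call:
apply_moves:
  increments:
    - [[-0.06,0,0,0,0,0,-1],[-0.12,0,0,0,0,0,-1],[-0.18,0,0,0,0,0,-1],[-0.24,0,0,0,0,0,-1],[-0.3,0,0,0,0,0,-1],[-0.36,0,0,0,0,0,-1],[-0.42,0,0,0,0,0,-1],[-0.48,0,0,0,0,0,-1],[-0.54,0,0,0,0,0,-1],[-0.6,0,0,0,0,0,-1]]

```text
clock: 53.35
position: [619.2, -12.8, 125.5]
ee_rot: [0.007, 1.0, -0.0, -0.0]
contact_force: [-3.5, -2.3, 1.1]
gripper_width: -0.0
```

Call:
apply_moves:
  increments:
    - [[-0.05,0,0,0,0,0,-1],[-0.09,0,0,0,0,0,-1],[-0.12,0,0,0,0,0,-1],[-0.14,0,0,0,0,0,-1],[-0.14,0,0,0,0,0,-1]]

```text
clock: 53.85
position: [633.4, -12.6, 125.5]
ee_rot: [0.007, 1.0, 0.0, 0.001]
contact_force: [-2.2, -0.3, -0.2]
gripper_width: 0.3
```

Call:
apply_moves:
  increments:
    - [[-0.02,0,0,0,0,0,-1],[-0.04,0,0,0,0,0,-1],[-0.05,0,0,0,0,0,-1],[-0.05,0,0,0,0,0,-1]]

```text
clock: 54.25
position: [637.3, -12.7, 125.5]
ee_rot: [0.007, 1.0, 0.0, -0.001]
contact_force: [-5.1, -1.0, 1.9]
gripper_width: -0.4
```

Call:
apply_moves:
  increments:
    - [[-0.02,0,0,0,0,0,-1],[-0.04,0,0,0,0,0,-1],[-0.05,0,0,0,0,0,-1],[-0.05,0,0,0,0,0,-1]]

```text
clock: 54.65
position: [638.0, -12.7, 125.5]
ee_rot: [0.007, 1.0, -0.0, -0.006]
contact_force: [-16.5, 2.4, 10.4]
gripper_width: -0.2
```

Call:
apply_moves:
  increments:
    - [[0.05,0,0,0,0,0,-1],[0.1,0,0,0,0,0,-1],[0.1,0,0,0,0,0,-1],[0.1,0,-0.3,0,0,0,-1],[0.1,0,-0.7,0,0,0,-1],[0.1,0,-1,0,0,0,-1],[0.1,0,-1,0,0,0,-1]]

```text
clock: 55.35
position: [636.3, -12.3, 231.7]
ee_rot: [0.006, 1.0, 0.001, 0.007]
contact_force: [-0.3, 0.1, 0.8]
gripper_width: -0.0
```

Call:
apply_moves:
  increments:
    - [[1,1,-0.5,0,0,0,-1],[1,1,-0.5,0,0,0,-1],[1,1,-0.5,0,0,0,-1],[1,1,-0.5,0,0,0,-1]]

```text
clock: 55.75
position: [532.9, 92.0, 278.2]
ee_rot: [0.004, 1.0, 0.001, 0.003]
contact_force: [0.8, 0.3, 0.7]
gripper_width: 0.2
```

Call:
apply_moves:
  increments:
    - [[0.5,1,0,0,0,0,-1],[0.5,1,0,0,0,0,-1],[0.5,1,0,0,0,0,-1],[0.5,1,0,0,0,0,-1]]

```text
clock: 56.15
position: [485.6, 191.0, 275.2]
ee_rot: [0.006, 1.0, 0.0, 0.0]
contact_force: [1.3, -1.0, -0.3]
gripper_width: -0.1
```

```bash
python3 - <<'E'
from h import *
I=imgs(); st()
save(I["top"],"r1.png",None,1.25);save(I["top"],"r2.png",(260,50,400,170),4);save(I["side"],"r3.png")
for c in I:
  print([(d["conf"],onz(I[c],d["at"],64)) for d in arm.mark_of("drawer_handle",I[c])])
E
```

```text
t56.25 pos [486.2 189.3 275.1] tooly deg 89.2 tilt [-0.     -0.0002] F [ 0.8 -0.9 -0.4] w -0.0
[(0.81, array([607.97292082,  -9.11030201]))]
[(0.72, array([609.68743077,  -7.39941272]))]
```

View pics/r2.png

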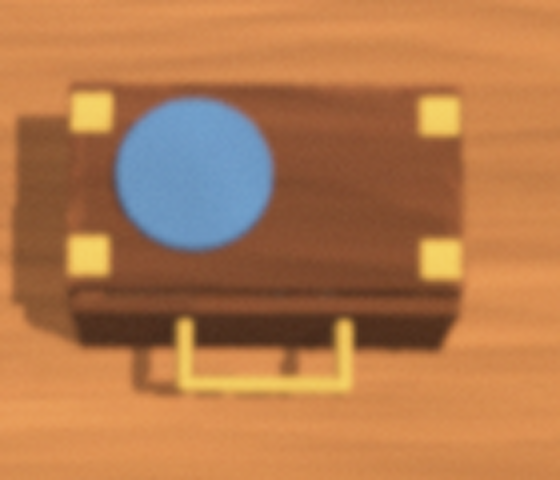

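View pics/r1.png

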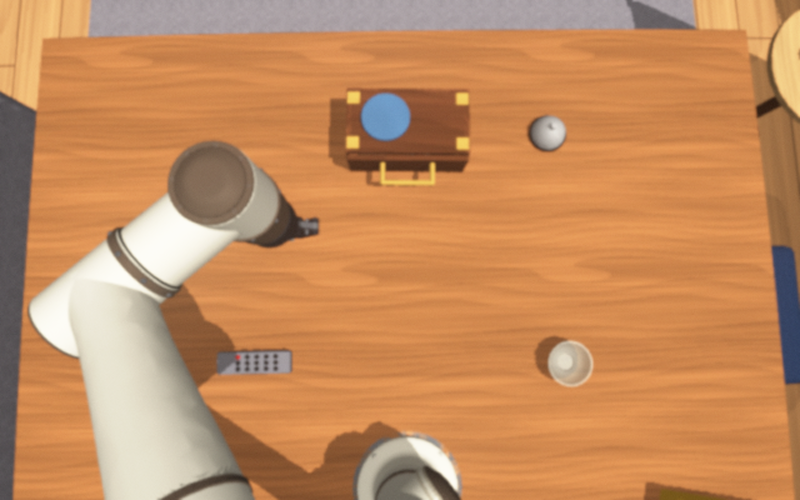

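View pics/r3.png

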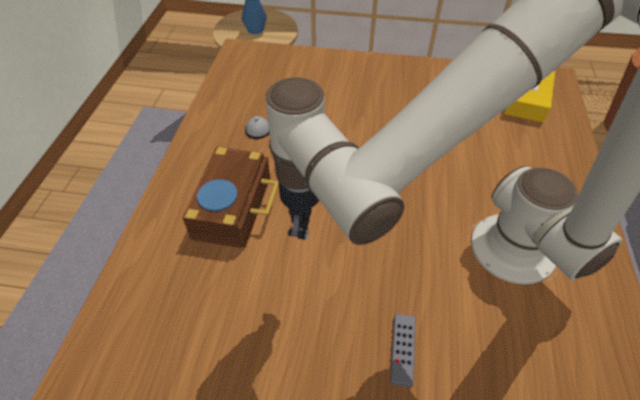

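```bash
python3 -c "
from h import *
print(arm.job_done()); st()"
```

```text
the job is handed in; nothing more can be done
None
the job is handed in; nothing more can be done
```

The tea things are packed and the drawer is shut. I handed the job in at about 56 s; it reports no verdict.

- **What I did:** I pulled the drawer to its stop. I then packed the long box (lengthwise along one end), white box, salt pot, green tin, jar and blue tin upright by their knobs, and pushed the drawer shut. The pale box was not in the scene. The green tin was knocked about 35 mm aside during the run, so I found it again before picking it up.
- **Checks on the drawer:** It stood firm at the same place in two pulls, with the force rising to 16 N and 8 N. It shut against a firm end at about 16 N, and the front slit visible at the start was gone.
- **Check on the packing:** The last top view before closing showed all six upright on the drawer floor. I could not see inside after shutting it.
- **Bystanders:** The dish, bell, coaster and remote looked unmoved in the final pictures.
- **One disagreement:** Picture measurements put the drawer's opening travel at 118 mm, not 122. The likely cause is that it started about 4 mm open: in the shut picture the handle sat about 4 mm further in than at the start.

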